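Clamp a lock barrel in the pinning cradle

TASK

Load the brass lock barrel from the rack into the green cradle: pull the sprung clamp bar up and swing it aside, lay the barrel in the two V-rests with its collar in front of the bright stop plate, and slide it along until the collar sits home against the plate, with a light finger push - do not ram it. Then swing the bar back over the barrel and lower it onto it by hand, never letting it snap down; leave everything else where it is.

Things in the scene. Friction and masses are not known exactly. Their poses are not given: they have to be found in the camera images.
- fixture: Green cradle, fixed, 205 x 90 mm. Origin on the bench midway between its two dark V-rests (polished, centred 28 mm either side, 8 mm thick, tops 40 mm up, 48 mm free between); x runs from the stop plate (-x) to the clamp post (98 mm out on +x); base top 14 mm up. A barrel in the rests has its axis along x, 44 mm up. Lay it with its point about 12 mm to -x: the collar then clears the plate
- brass_collar (a point): Centre of the back face of the brass barrel's collar, on its axis 45 mm from its centre point; this face meets the stop plate: bright half-moon stop plate (stop_plate) before (-x) the rests, 48 wide, 36 mm high, rigid. Its outer face is locked anywhere 38 to 52 mm from the cradle's origin and its place is not measured: feel for it. Sliding takes about 2 to 4 N; then 3 to 8 N more seats it, over 12 N on the plate mars it
- clamp_rod (a joint): Lift of the clamp bar, m: 0 fully down (cradle empty), 0.002 to 0.005 resting on a barrel (the toe gives 1 to 3 mm), 0.032 top stop. A spring pushes down: about 8 N at 0, 14 N at 0.032, weight included. Down, the bar is held in a slot between two steel cheeks; above 0.017 it clears them and can turn; aside, it rests on the cheeks at 0.016 and stays there
- clamp_bar (a joint): Swing of the clamp bar about the upright post, rad: 0 over the cradle's axis (in its slot, about 0.1 play), positive swings it to the cradle's +y side (clockwise from above), stop at 1.75; little friction
- handle_grip (a point): Middle of the black T-handle on top of the clamp post (on the post's axis): upright plate 46 long (along the bar, point x), 12 thick (y), 24 mm high; 104 mm above the bench when the bar is fully down. It lifts and turns with the bar. 16 mm free below it beside its stem, above the slot cheeks
- clamp_toe (a point): Centre of the underside of the rubber toe (18 x 20 mm) near the bar's free end, 98 mm from the post axis; bar 14 wide, 12 mm high. Toe 54 mm above the bench with the bar fully down; a laid barrel's top is at 59 mm
- brass_barrel_center (a point): Brass lock barrel, 30 mm diameter, mid-point of its round body on the axis; x along the axis, away from the collar. Body from -45 to +45 mm, collar 38 mm diameter from -51 to -45, short tail to +53. About 0.4 kg. Lies in orange V-rests (48 mm free between) of a wooden rack, axis 36 mm above the bench, rack base 10 mm; barrels 75 mm apart, collars to the rack's -x
- nickel_barrel_center (a point): Bystander: nickel barrel of the same shape in the rack, same point
- black_barrel_center (a point): Bystander: black barrel of the same shape in the rack, same point
- padlock_center (a point): Bystander: brass padlock lying flat, 44 x 50 x 24 mm, steel shackle; centre of its body
- oil_bottle: Bystander: white oil bottle, red cap, 40 mm diameter, 115 mm tall; origin under its foot
- screwdriver: Bystander: blue screwdriver lying on the bench, 190 mm long, along its x
- brush: Bystander: brush with a wooden handle lying on the bench, 180 mm long, along its x
Not all that is in view belongs to the job. Leave any blue or pink look-alike of the part that bears brass_collar alone.

How it is judged:
By the outcome, as a careful person would: the job done as asked, in the order asked, and still so for the second after the job is handed in, with the robot touching nothing.
It also fails if it takes over 72 s, if anything falls off the work surface, if the arm or the gripper's body presses on something with over 40 N, if the wrist force passes 120 N, or if a joint passes its speed limit or range.

ROBOT

A 6-joint arm with a two-finger parallel gripper is mounted at the origin on the work surface. World frame = base frame: x ahead of the robot, y to its left, z up, the work surface at z = 0. Lengths are in m, angles in degrees, forces in N, time in s.
With the tool pointing down it reaches from about 0.4 to 0.825 m from the base axis. Payload 7 kg.
Tool frame: the origin (TCP) lies between the finger pads; the fingertips stand 19 mm ahead of it and the grasp point (between the pads) is the TCP; x points along the fingers, y is the direction in which the jaws open and shut, and the axes are right-handed (so a half turn about x gives the same grasp; the last joint's range is limited). The gripper opens to 88 mm and grips with 3 to 60 N. Pads are 19 mm wide; open, the fingers measure 130 mm over their backs; the gripper's body (78 mm by 193 mm) begins 47 mm behind the grasp point.
Start: joints at [89.444, 20.546, 0.682, 0, -70.136, -16.507], TCP at [0.198, 0.645, 0.246] pointing down, gripper open.
Joint ranges: [-176.03, 176.03], [-82.01, 121.73], [-58.28, 71.71], [-173.87, 95.51], [-174.79, -0.11], [-173.66, 173.66]. Speed limits (degrees/s): [136.94, 136.94, 172.46, 180, 180, 180].

INTERFACE

Orientations are given as [roll, pitch, yaw] about the fixed x, y, z axes, in that order (R = Rz(yaw) Ry(pitch) Rx(roll)).
In Python, from plant import * gives the robot as it stands.
- The arm moves only by the tool step_arm, never from a script. Its argument "steps" is a list of rows, each a list of 2 entries, a list of its own where there are three numbers: the shift along the tool's x, y, z in units of 0.02 m (1.0 is 0.02 m), then the turn about the tool's x in units of 6 degrees (1.0 is 6 degrees). A call has 1 to 20 rows; each row shifts and turns the commanded pose from where the row before left it, along the tool's axes as they then stand; what a row does not reach is not made up. A row lasts 1/12 s, in which the tool goes at most 41.7 mm and 7.16 degrees, less where a joint would pass 70% of its speed; a pose out of reach is approached as far as the arm can. A call with a number of a shift or a turn outside -1 to 1 is refused whole. A call with a gripper value outside its range is refused whole. "fingers" is the closure, from 0 (fully open) to 1 (shut), set as the call begins (left out, the last holds). The fingers move at their own pace and stop on an object; "grip_force" is the grip in N (left out, the last holds). Time passes only in rows, so rows that do not move let the fingers close. It gives the time, the measured TCP pose, the force and the opening at its end, in the units of the state.
- get_state(): the state, without advancing time (a new reading comes with each control period).
- capture(name): name is "scene" or "top"; returns the picture (400x640x3 uint8, blue, green, red); there is no depth.
- camera_model(name): a dict with "intrinsics" (3x3 intrinsics, pixels), "rvec" (rotation vector, rad) and "tvec" (3), from world to camera coordinates, as OpenCV has them. Camera axes: x right, y down, z forward; pixel columns grow to the right and rows downward; lengths in m; the calibration is good to about 2 mm. A picture is of the moment at which its call begins. camera_model takes no time and is no camera call.
- close_job(): hands the job in, once; it reports no verdict.
The state is a dict: "time_s": time; "joints": joint angles; "qd": joint speeds; "joint_torque": joint torques, N m; "tcp_pos": TCP position; "eef_rot": TCP orientation; "contact_force": force on the tool from outside, world axes, zero at the start; "moment": the same for the moment, N m; "gripper_width": finger opening in m.
Only numpy, scipy, OpenCV 4.12 (cv2) and the standard library are available. Lean on these libraries where they do the work, as an engineer would, in place of code of your own. Each camera call takes 0.05 s, during which the arm holds its last target.

## Working session

There is one attempt and no reset: what is moved stays moved. The work goes in short steps, Python scripts to look and compute and a tool call to move; the robot and the scene stay as the last step left them, time stands still between calls to the robot, and variables do not carry over. Pictures are saved under pics/ and viewed, and the job is handed in when it is done.

Besides the shell and the picture viewer there is one more tool, called after "Call:" as a command line: name --argument value ..., lists and objects as JSON in quotes. step_arm: Moves the arm, as the interface text tells. Its arguments: {"type":"object","properties":{"steps":{"type":"array","items":{"type":"array"}},"fingers":{"type":"number"},"grip_force":{"type":"number"}},"required":["steps"]}

```bash
ls; mkdir -p pics
python3 - <<'E'
from plant import *
import cv2
for n in ("scene","top"):
    cv2.imwrite(f"pics/{n}0.png",capture(n))
    m=camera_model(n);print(n,m)
print(get_state())
E
```

```text
pics
scene {'intrinsics': array([[422.72628866,   0.        , 323.9738135 ],
       [  0.        , 422.72628866, 200.79823957],
       [  0.        ,   0.        ,   1.        ]]), 'rvec': array([ 2.40068725,  0.73592036, -0.25323344]), 'tvec': array([-0.40363199, -0.24782844,  1.44445276])}
top {'intrinsics': array([[442.03206196,   0.        , 324.09154295],
       [  0.        , 442.03206196, 205.57315823],
       [  0.        ,   0.        ,   1.        ]]), 'rvec': array([ 2.10858009, -2.15556158,  0.19693029]), 'tvec': array([-0.09383867,  0.55271449,  1.18212494])}
{'time_s': 0.1, 'joints': array([ 8.94461263e+01,  2.05862983e+01,  6.39464497e-01, -1.61625542e-02,
       -7.01349465e+01, -1.65080065e+01]), 'qd': array([ 0.04613415, -0.10361361,  0.16799512,  0.06503847,  0.02249062,
        0.08539732]), 'joint_torque': array([-1.90631086e-03, -5.84163952e+01,  2.93749523e+01,  7.01541200e+00,
        1.01791124e-02, -4.98076213e-05]), 'tcp_pos': array([0.19794816, 0.64490739, 0.24473631]), 'eef_rot': array([  95.98380202,   89.91681967, -101.08358116]), 'contact_force': array([0.71572758, 0.32447429, 0.03186423]), 'moment': array([-0.02643947,  0.10129791, -0.05186874]), 'gripper_width': 0.08767168701085852}
```

View pics/scene0.png

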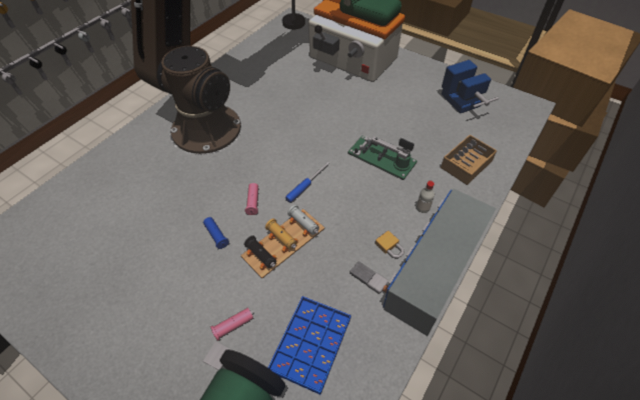

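View pics/top0.png

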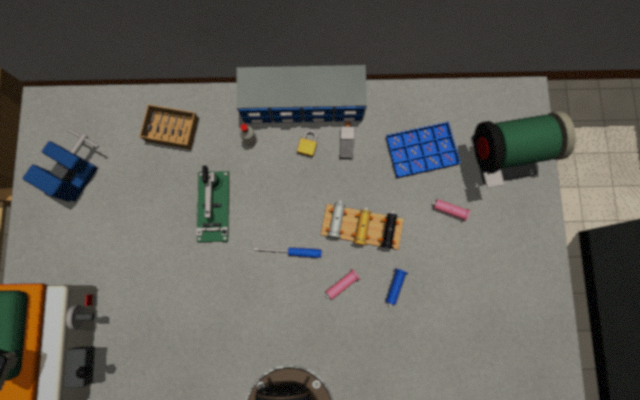

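```bash
cat > h.py <<'E'
import numpy as np,cv2
from plant import *
def PM(n):
    m=camera_model(n);R=cv2.Rodrigues(np.array(m["rvec"]))[0];return np.array(m["intrinsics"]),R,np.array(m["tvec"]).ravel()
def proj(n,p):
    K,R,t=PM(n);q=(R@np.atleast_2d(p).T).T+t;q=(K@q.T).T;return q[:,:2]/q[:,2:]
def ray(n,uv,z):
    K,R,t=PM(n);uv=np.atleast_2d(uv);d=(R.T@np.linalg.inv(K)@np.c_[uv,np.ones(len(uv))].T).T;c=-R.T@t
    s=(z-c[2])/d[:,2];return c+d*s[:,None]
def crop(im,x0,y0,w,h,s,name):
    cv2.imwrite(name,cv2.resize(im[y0:y0+h,x0:x0+w],None,fx=s,fy=s,interpolation=cv2.INTER_CUBIC))
E
python3 - <<'E'
from h import *
for n in("scene","top"):
    K,R,t=PM(n);print(n,-R.T@t,proj(n,[[0,0,0],[.198,.645,.246],[.5,0,0],[.5,.3,0]]).round())
a=cv2.imread("pics/scene0.png");b=cv2.imread("pics/top0.png")
crop(b,180,150,240,110,3.3,"pics/t1.png")
crop(a,230,120,200,150,4,"pics/s1.png")
E
```

```text
scene [ 0.9386071  -0.6563741   0.99948548] [[206. 128.]
 [358.  -6.]
 [327. 192.]
 [377. 134.]]
top [ 0.3339524  -0.09459155  1.26144624] [[289. 412.]
 [-14. 355.]
 [288. 227.]
 [183. 229.]]
```

View pics/t1.png

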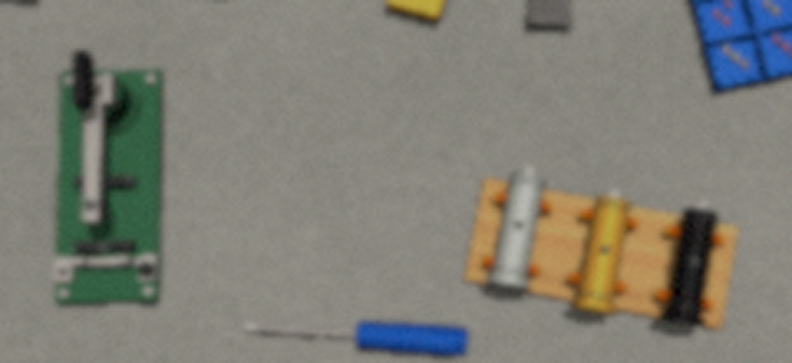

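View pics/s1.png

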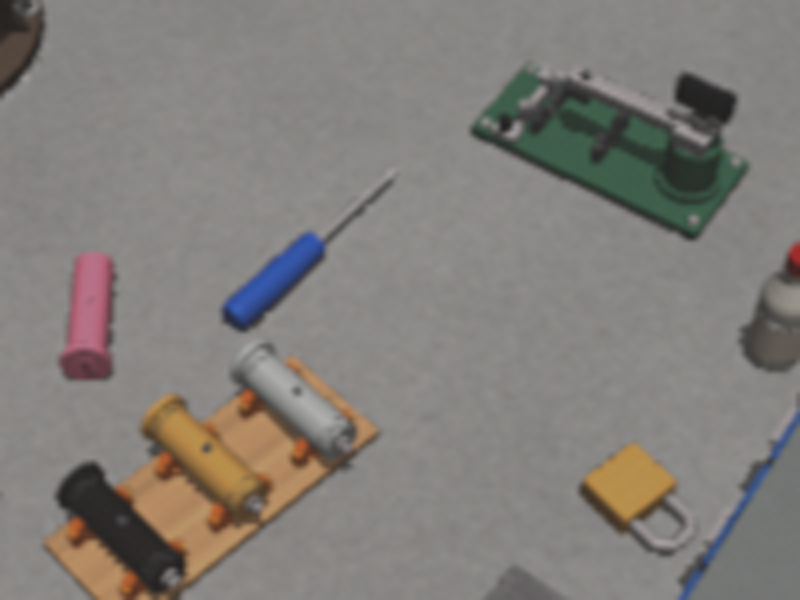

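```bash
cat > meas.py <<'E'
from h import *
def big(mask,near=None):
    cs,_=cv2.findContours(mask,cv2.RETR_EXTERNAL,cv2.CHAIN_APPROX_NONE);
    return max(cs,key=cv2.contourArea)[:,0].astype(float)
def rect(P): 
    c,s,a=cv2.minAreaRect((P[:,:2]*1000).astype(np.float32)); return np.round(c,1),np.round(s,1),round(a,2)
E
python3 - <<'E'
from meas import *
for n,box in (("top",(185,160,240,250)),("scene",(340,125,425,185))):
    a=cv2.imread(f"pics/{n}0.png");a=cv2.resize(a,None,fx=4,fy=4,interpolation=cv2.INTER_CUBIC)
    hsv=cv2.cvtColor(a,cv2.COLOR_BGR2HSV)
    M=np.zeros(a.shape[:2],np.uint8);x0,y0,x1,y1=[4*v for v in box];M[y0:y1,x0:x1]=255
    m=cv2.inRange(hsv,(60,70,20),(90,255,255))&M
    m=cv2.morphologyEx(m,cv2.MORPH_CLOSE,np.ones((15,15)))
    c=big(m);h=cv2.convexHull(c.astype(np.float32))[:,0]
    for z in(0.014,0.0):print(n,"green z",z,rect(ray(n,(h-1.5)/4,z)))
    bb={"top":(340,200,378,255),"scene":(255,210,305,255)}[n]
    M[:]=0;x0,y0,x1,y1=[4*v for v in bb];M[y0:y1,x0:x1]=255
    m=cv2.inRange(hsv,(18,120,70),(32,255,255))&M
    cv2.imwrite(f"pics/m_{n}.png",m[y0:y1,x0:x1])
    c=big(m);h=cv2.convexHull(c.astype(np.float32))[:,0]
    print(n,"brass",rect(ray(n,(h-1.5)/4,.036)), rect(np.c_[(h-1.5)/4000]))
E
```

```text
top green z 0.014 (array([583.3, 212.5]), array([ 86.3, 160.4]), 89.99)
top green z 0.0 (array([586.1, 215.9]), array([ 87.3, 162.2]), 89.99)
top brass (array([ 491.6, -205.7]), array([ 96. , 100.5]), 87.49) (array([360.2, 226.4]), array([36. , 34.2]), 90.0)
scene green z 0.014 (array([586., 212.]), array([ 93.4, 163.7]), 89.94)
scene green z 0.0 (array([581. , 224.3]), array([ 94.7, 166. ]), 89.94)
scene brass (array([ 462.9, -201.8]), array([13.4, 53.7]), 77.31) (array([274.9, 226.3]), array([17. ,  4.7]), 43.96)
```

Run:
```python
from h import *
b=cv2.imread("pics/top0.png");crop(b,190,160,50,90,8,"pics/t2.png");crop(b,315,195,95,60,8,"pics/t3.png")
a=cv2.imread("pics/scene0.png");crop(a,345,130,75,55,10,"pics/s2.png");crop(a,255,205,55,55,10,"pics/s3.png")
```

```text
(no output)
```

View pics/t2.png

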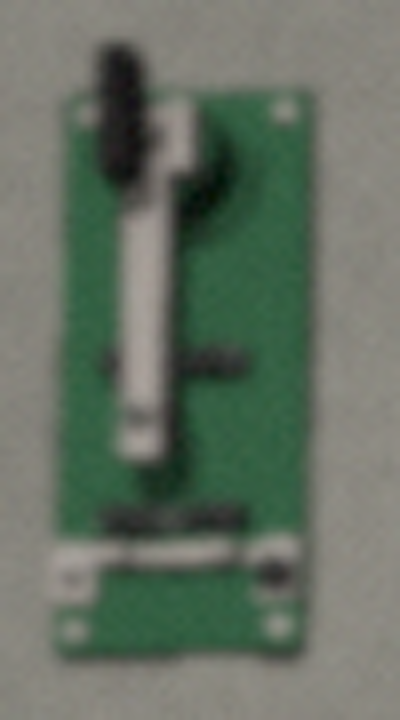

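View pics/t3.png

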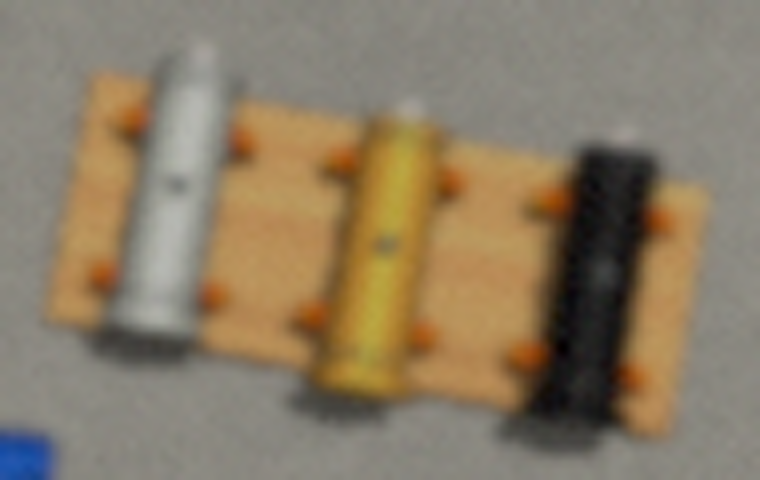

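View pics/s2.png

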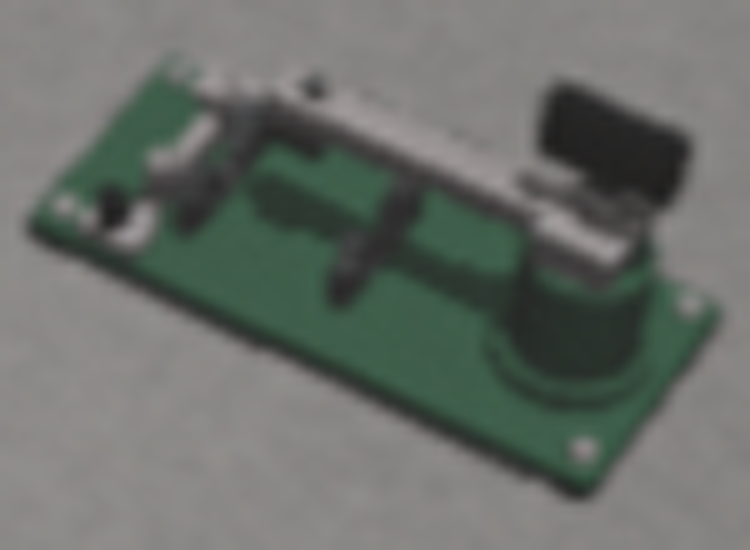

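View pics/s3.png

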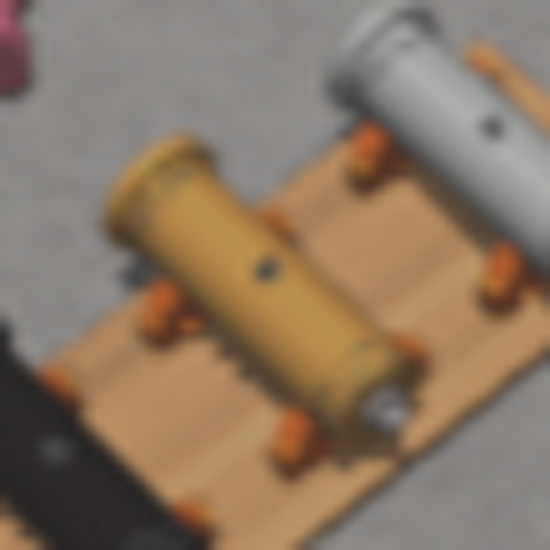

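Run:
```python
from h import *
def f(n,pts,s,o,z): 
    uv=(np.array(pts,float)+.5)/s-.5+np.array(o); return (ray(n,uv,z)[:,:2]*1000).round(1)
T=("top",8,(190,160));
print("top corners14",f("top",[(64,93),(312,93),(57,652),(302,655)],8,(190,160),.014).tolist())
print("top screws",f("top",[(86,112),(285,110),(73,628),(279,626)],8,(190,160),.0155).tolist())
print("scene corners14",f("scene",[(168,58),(718,310),(585,482),(30,222)],10,(345,130),.014).tolist())
print("scene screws",f("scene",[(180,70),(690,303),(584,448),(66,206)],10,(345,130),.0155).tolist())
print("top rests z40", f("top",[(105,358),(247,362),(103,517),(246,516)],8,(190,160),.038).tolist())
print("handle top z116", f("top",[(122,118)],8,(190,160),.116), f("top",[(140,430)],8,(190,160),.07))
print("handle scene z104", f("scene",[(615,143)],10,(345,130),.104))
print("dot top", f("top",[(386,244)],8,(315,195),.051),f("scene",[(266,268)],10,(255,205),.051))
print("nickel dot", f("top",[(177,183)],8,(315,195),.051),f("scene",[(491,126)],10,(255,205),.051))
print("black dot", f("top",[(604,270)],8,(315,195),.051),f("scene",[(52,453)],10,(255,205),.051))
print("brass axis top", f("top",[(365,390),(403,130)],8,(315,195),.040))
# top silhouette lines: left/right edges mid-height
print("rack corners", f("top",[(95,75),(708,185),(672,435),(48,320)],8,(315,195),.010).tolist())
```

```text
top corners14 [[666.1, 258.6], [664.2, 168.7], [462.9, 255.4], [459.9, 169.1]]
top screws [[658.4, 250.0], [657.7, 178.1], [471.1, 249.6], [470.2, 177.0]]
scene corners14 [[465.2, 253.9], [667.3, 253.7], [665.8, 167.2], [467.2, 165.1]]
scene screws [[472.2, 249.9], [659.1, 250.1], [659.6, 177.9], [473.8, 176.3]]
top rests z40 [[563.5, 234.8], [561.0, 185.0], [507.2, 234.0], [506.4, 184.3]]
handle top z116 [[630.  210.2]] [[532.3 213.6]]
handle scene z104 [[636.6 213.8]]
dot top [[ 493.2 -211.6]] [[ 494.  -212.3]]
nickel dot [[ 516.1 -140.1]] [[ 516.7 -141.1]]
black dot [[ 482.6 -286.5]] [[ 482.9 -288.5]]
brass axis top [[ 444.  -203.5]
 [ 534.8 -220.2]]
rack corners [[562.2, -113.2], [517.4, -331.8], [428.4, -314.2], [474.1, -94.4]]
```

```bash
cat >> h.py <<'E'
def tri(ut,us):
    A=[];
    P=[]
    for n,u in(("top",ut),("scene",us)):
        K,R,t=PM(n);P.append(K@np.c_[R,t])
    X=cv2.triangulatePoints(P[0],P[1],np.array(ut,float).reshape(2,1),np.array(us,float).reshape(2,1))
    return (X[:3]/X[3]).ravel()
E
python3 - <<'E'
from h import *
T=lambda p:(np.array(p)+.5)/8-.5+[190,160]
S=lambda p:(np.array(p)+.5)/10-.5+[345,130]
for nm,a,b in (("handle",(122,115),(615,143)),("bardot",(140,412),(315,85)),("screw",(86,112),(690,303)),("screw2",(279,626),(66,206)),("blackknob",(273,573),(110,207))):
    p=tri(T(a),S(b));print(nm,(p*1000).round(1),[(proj(n,p)-q).round(2) for n,q in(("top",T(a)),("scene",S(b)))])
# dark centroid of handle
for n,f,o,s,box in(("top",T,(190,160),8,(85,30,150,200)),("scene",S,(345,130),10,(530,70,700,220))):
    a=cv2.imread(f"pics/{n}0.png");a=cv2.resize(a[o[1]:o[1]+100,o[0]:o[0]+100],None,fx=s,fy=s,interpolation=cv2.INTER_CUBIC)
    g=a.max(2);x0,y0,x1,y1=box;m=(g[y0:y1,x0:x1]<50).astype(np.uint8)*255
    c=max(cv2.findContours(m,0,1)[0],key=cv2.contourArea);M=cv2.moments(c);print(n,cv2.boundingRect(c),M["m10"]/M["m00"]+x0,M["m01"]/M["m00"]+y0)
E
```

```text
handle [635.4 214.6 102.2] [array([[-0.24, -0.29]]), array([[-0.35,  0.11]])]
bardot [538.  212.8  74.6] [array([[-0.08, -0.09]]), array([[-0.11,  0.03]])]
screw [658.8 250.3  15. ] [array([[-0.05, -0.07]]), array([[-0.08,  0.03]])]
screw2 [471.3 178.5  11.8] [array([[-0.24, -0.26]]), array([[-0.32,  0.09]])]
blackknob [488.4 178.3  21.7] [array([[-0.05, -0.06]]), array([[-0.07,  0.02]])]
top (16, 21, 47, 137) 122.74923249178315 121.76050131830823
scene (14, 23, 140, 111) 612.636596972422 148.64276079136692
```

```bash
cat >> h.py <<'E'
from scipy.spatial.transform import Rotation as Ro
def st(): 
    s=get_state();R=Ro.from_euler("xyz",s["eef_rot"],degrees=True).as_matrix();return s,R
def plan(target,jaw=None):
    """jaw: world angle (deg) of jaw line; turn +: clockwise from above"""
    s,R=st();d=np.array(target)-s["tcp_pos"];a=np.degrees(np.arctan2(R[1,1],R[0,1]))
    print("tcp",(s["tcp_pos"]*1000).round(1),"yang",round(a,2),"down",R[:,0].round(4),"F",s["contact_force"].round(1),"w",round(s["gripper_width"]*1000,1),"t",round(s["time_s"],2),"j",s["joints"].round(1))
    print("units in tool axes now:",(R.T@d/.02).round(3))
    if jaw is not None:
        t=[(a-jaw+90)%180-90];print("turn deg (+cw)",np.round(t,2),"units",np.round(np.array(t)/6,3))
        b=np.radians(a-t[0]);ny=np.array([np.cos(b),np.sin(b),0]);nx=np.array([0,0,-1.]);nz=np.cross(nx,ny)
        print("units in tool axes after turn:",(np.c_[nx,ny,nz].T@d/.02).round(3))
E
python3 - <<'E'
from h import *
plan([.6338,.2138,.2],90.2)
E
```

```text
tcp [197.9 644.9 244.7] yang -107.07 down [-3.0e-04 -1.4e-03 -1.0e+00] F [0.7 0.3 0. ] w 87.7 t 0.1 j [ 89.4  20.6   0.6  -0.  -70.1 -16.5]
units in tool axes now: [  2.261  14.207 -27.159]
turn deg (+cw) [-17.27] units [-2.878]
units in tool axes after turn: [  2.237  21.631 -21.717]
```

Call:
step_arm --steps '[[[0,0,0],-0.96],[[0,0,0],-0.96],[[0,0,0],-0.96],[[0,0.98,-0.98],0],[[0,0.98,-0.98],0],[[0,0.98,-0.98],0],[[0,0.98,-0.98],0],[[0,0.98,-0.98],0],[[0,0.98,-0.98],0],[[0,0.98,-0.98],0],[[0,0.98,-0.98],0],[[0,0.98,-0.98],0],[[0,0.98,-0.98],0],[[0,0.98,-0.98],0],[[0,0.98,-0.98],0],[[0,0.98,-0.98],0],[[0,0.98,-0.98],0],[[0,0.98,-0.98],0],[[0,0.98,-0.98],0],[[0,0.98,-0.98],0]]' --fingers 0.4

```text
time_s: 1.77
tcp_pos: [0.5332, 0.3121, 0.2452]
eef_rot: [34.5, 90.0, -145.3]
contact_force: [0.1, 0.9, -0.3]
gripper_width: 0.0521
```

```bash
python3 -c "
from h import *
plan([.6338,.2138,.165],90.2)"
```

```text
tcp [533.2 312.1 245.2] yang -89.78 down [-5.e-04 -4.e-04 -1.e+00] F [ 0.1  0.9 -0.3] w 52.1 t 1.77 j [ 48.4  15.2  -6.9  -0.  -67.9  41.8]
units in tool axes now: [ 4.011  4.934 -5.015]
turn deg (+cw) [0.02] units [0.003]
units in tool axes after turn: [ 4.012  4.934 -5.015]
```

Call:
step_arm --steps '[[[0,0.82,-0.82],0],[[0,0.82,-0.82],0],[[0,0.82,-0.82],0],[[0.5,0.8,-0.8],0],[[0.5,0.8,-0.8],0],[[0.75,0.4,-0.4],0],[[0.75,0,0],0],[[0.75,0,0],0],[[0.4,0,0],0],[[0,0,0],0],[[0,0,0],0]]'

```text
time_s: 2.68
tcp_pos: [0.6219, 0.2245, 0.1724]
eef_rot: [47.7, 89.9, -132.0]
contact_force: [-0.4, 0.2, -0.2]
gripper_width: 0.0529
```

```bash
python3 -c "
from h import *
plan([.6338,.2138,.105],90.2)
for n in('top','scene'):
    cv2.imwrite(f'pics/{n}1.png',capture(n))
a=cv2.imread('pics/scene1.png');crop(a,330,70,110,110,7,'pics/s4.png')"
```

```text
tcp [621.9 224.5 172.4] yang -89.76 down [-7.e-04 -8.e-04 -1.e+00] F [-0.4  0.2 -0.2] w 52.9 t 2.68 j [ 36.7  22.2  -6.7   0.  -61.1  53.5]
units in tool axes now: [ 3.369  0.534 -0.594]
turn deg (+cw) [0.04] units [0.006]
units in tool axes after turn: [ 3.369  0.536 -0.592]
```

View pics/s4.png

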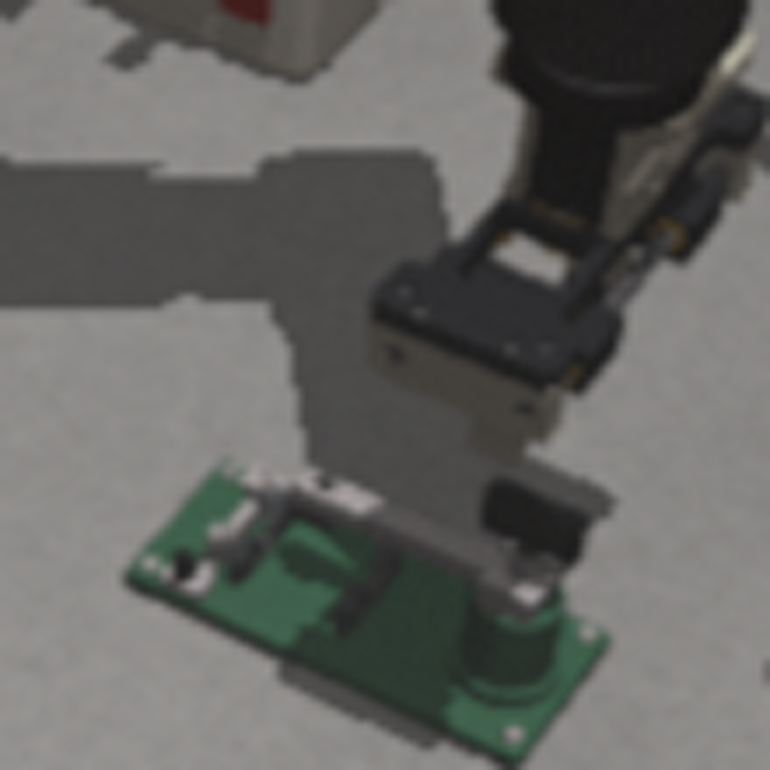

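Call:
step_arm --steps '[[[0,0.27,-0.3],0],[[0,0.27,-0.3],0],[[0,0,0],0],[[0,0,0],0],[[0,0,0],0]]'

```text
time_s: 3.2
tcp_pos: [0.6343, 0.2134, 0.1727]
eef_rot: [-110.6, 90.0, 69.5]
contact_force: [-0.2, 1.2, 0.7]
gripper_width: 0.0523
```

```bash
python3 -c "
from h import *
plan([.6338,.2138,.105],90.2)"
```

```text
tcp [634.3 213.4 172.7] yang -89.82 down [ 0.e+00  1.e-04 -1.e+00] F [-0.2  1.2  0.7] w 52.3 t 3.2 j [ 35.2  22.9  -5.7  -0.  -61.5  54.9]
units in tool axes now: [ 3.383 -0.019  0.023]
turn deg (+cw) [-0.02] units [-0.003]
units in tool axes after turn: [ 3.383 -0.02   0.022]
```

Call:
step_arm --steps '[[[0.5,0,0],0],[[0.6,0,0],0],[[0.6,0,0],0],[[0.6,0,0],0],[[0.6,0,0],0],[[0.48,0,0],0],[[0,0,0],0],[[0,0,0],0],[[0,0,0],0]]'

```text
time_s: 3.95
tcp_pos: [0.6345, 0.2139, 0.1053]
eef_rot: [-177.6, 90.0, 2.6]
contact_force: [0.4, 0.1, -0.7]
gripper_width: 0.0524
```

```bash
python3 -c "
from h import *
plan([.6338,.2138,.105],90.2)
for n in('top','scene'):
    cv2.imwrite(f'pics/{n}2.png',capture(n))
a=cv2.imread('pics/scene2.png');crop(a,340,90,100,90,7,'pics/s5.png')"
```

```text
tcp [634.5 213.9 105.3] yang -89.77 down [ 5.e-04  0.e+00 -1.e+00] F [ 0.4  0.1 -0.7] w 52.4 t 3.95 j [ 35.3  26.4  -9.8   0.  -53.8  54.9]
units in tool axes now: [0.013 0.004 0.034]
turn deg (+cw) [0.03] units [0.005]
units in tool axes after turn: [0.013 0.004 0.034]
```

View pics/s5.png

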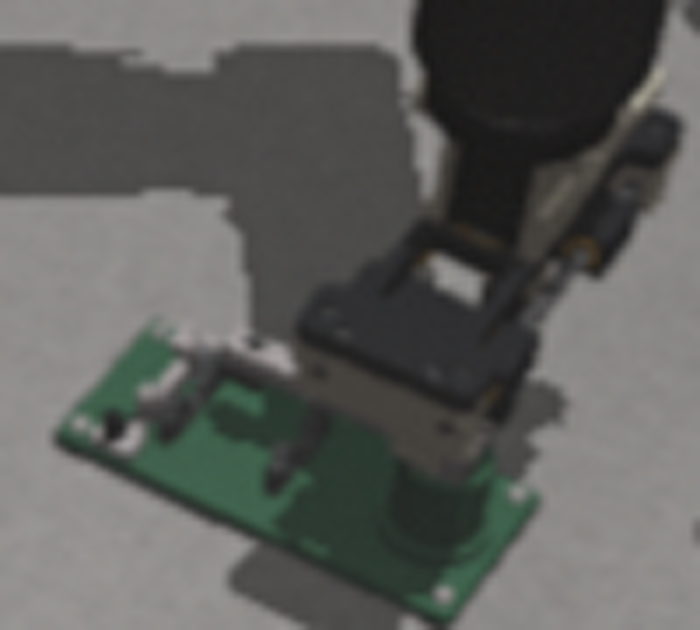

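Fingers straddle the handle. Closing gently, then firmly.

Call:
step_arm --steps '[[[0,0,0],0],[[0,0,0],0],[[0,0,0],0],[[0,0,0],0],[[0,0,0],0],[[0,0,0],0],[[0,0,0],0]]' --fingers 1 --grip_force 40

```text
time_s: 4.63
tcp_pos: [0.6341, 0.2134, 0.105]
eef_rot: [68.3, 90.0, -111.5]
contact_force: [1.0, -9.7, 3.4]
gripper_width: 0.0114
```

Call:
step_arm --steps '[[[0,0.04,0],0],[[0,0,0],0],[[0,0,0],0]]'

```text
time_s: 4.88
tcp_pos: [0.6341, 0.213, 0.105]
eef_rot: [-108.3, 90.0, 71.9]
contact_force: [-0.7, -0.1, 1.5]
gripper_width: 0.0118
```

Call:
step_arm --steps '[[[-0.1,0,0],0],[[-0.2,0,0],0],[[-0.2,0,0],0],[[-0.2,0,0],0],[[-0.2,0,0],0],[[-0.2,0,0],0],[[-0.15,0,0],0],[[0,0,0],0],[[0,0,0],0]]'

```text
time_s: 5.63
tcp_pos: [0.634, 0.213, 0.1299]
eef_rot: [-57.5, 90.0, 122.7]
contact_force: [3.8, 1.8, -12.8]
gripper_width: 0.0116
```

Call:
step_arm --steps '[[[0,0,0],0.3],[[0,0,0],0.6],[[0,0,0],0.8],[[0,0,0],0.8],[[0,0,0],0.8],[[0,0,0],0.8],[[0,0,0],0.5],[[0,0,0],0],[[0,0,0],0]]'

```text
time_s: 6.38
tcp_pos: [0.6342, 0.2135, 0.1297]
eef_rot: [-82.2, 90.0, 70.4]
contact_force: [3.0, 3.0, -13.2]
gripper_width: 0.0119
```

```bash
python3 -c "
from h import *
plan([.6338,.213,.130],0)
print(get_state()['moment'])"
```

```text
tcp [634.2 213.5 129.7] yang -117.39 down [ 3.e-04  8.e-04 -1.e+00] F [  3.    3.  -13.2] w 11.9 t 6.38 j [ 35.2  25.   -8.4  -0.  -56.5  27.4]
units in tool axes now: [-0.015  0.031  0.005]
turn deg (+cw) [62.61] units [10.434]
units in tool axes after turn: [-0.015  0.019 -0.026]
[ 1.49677313 -1.63968252 -0.01274173]
```

Call:
step_arm --steps '[[[0,0,0],0.4],[[0,0,0],0.8],[[0,0,0],0.8],[[0,0,0],0.8],[[0,0,0],0.8],[[0,0,0],0.8],[[0,0,0],0.8],[[0,0,0],0.8],[[0,0,0],0.8],[[0,0,0],0.8],[[0,0,0],0.8],[[0,0,0],0.8],[[0,0,0],0.8],[[0,0,0],0.5],[[0,0,0],0],[[0,0,0],0],[[0,0,0],0]]'

```text
time_s: 7.8
tcp_pos: [0.6353, 0.2142, 0.1303]
eef_rot: [-54.1, 89.8, 35.5]
contact_force: [6.8, 4.3, -12.9]
gripper_width: 0.0116
```

```bash
python3 -c "
from h import *
plan([.6338,.213,.121],0)
print(get_state()['moment'])
for n in('top','scene'):
    cv2.imwrite(f'pics/{n}3.png',capture(n))
a=cv2.imread('pics/scene3.png');crop(a,340,90,100,90,7,'pics/s6.png')"
```

```text
tcp [635.3 214.2 130.3] yang 179.64 down [ 0.0028  0.002  -1.    ] F [  6.8   4.3 -12.9] w 11.6 t 7.8 j [ 35.3  25.   -8.4  -0.  -56.5 -35.6]
units in tool axes now: [ 0.465  0.077 -0.061]
turn deg (+cw) [-0.36] units [-0.06]
units in tool axes after turn: [ 0.465  0.076 -0.059]
[ 1.9582846  -2.80579544 -0.02773647]
```

View pics/s6.png

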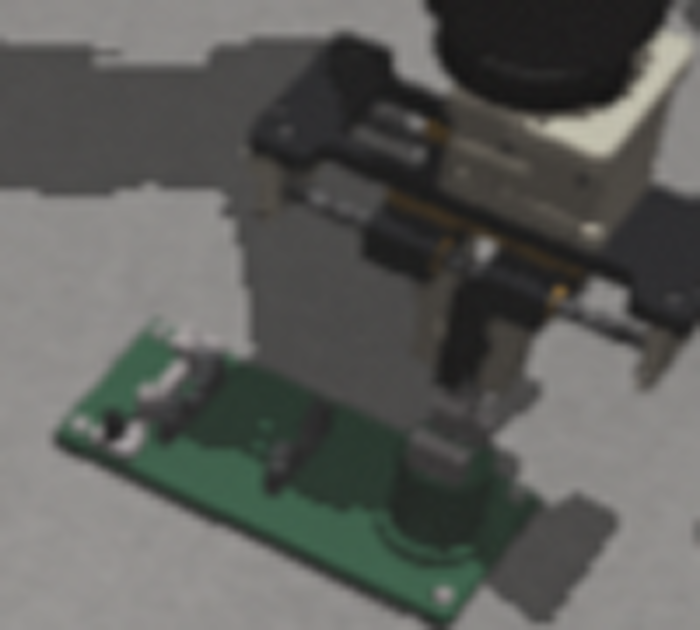

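Call:
step_arm --steps '[[[0.1,0,0],0],[[0.1,0,0],0],[[0.1,0,0],0],[[0.08,0,0],0],[[0.04,0,0],0],[[0.02,0,0],0],[[0,0,0],0],[[0,0,0],0]]'

```text
time_s: 8.57
tcp_pos: [0.6354, 0.2142, 0.1218]
eef_rot: [-55.0, 89.8, 34.6]
contact_force: [6.6, 5.1, -12.1]
gripper_width: 0.012
```

Call:
step_arm --steps '[[[0.03,0,0],0],[[0.03,0,0],0],[[0.02,0,0],0],[[0,0,0],0],[[0,0,0],0]]'

```text
time_s: 8.98
tcp_pos: [0.6354, 0.2142, 0.1211]
eef_rot: [-59.0, 89.8, 30.6]
contact_force: [3.6, 4.3, -5.5]
gripper_width: 0.0118
```

Call:
step_arm --steps '[[[0.03,0,0],0],[[0,0,0],0],[[0,0,0],0]]'

```text
time_s: 9.23
tcp_pos: [0.6354, 0.2142, 0.121]
eef_rot: [-60.3, 89.8, 29.4]
contact_force: [2.7, 4.6, -0.4]
gripper_width: 0.0116
```

Call:
step_arm --steps '[[[0,0,0],0],[[0,0,0],0],[[0,0,0],0],[[0,0,0],0],[[-0.5,0,0],0],[[-0.8,0,0],0],[[-1,0,0],0],[[-1,0,0],0],[[-1,0,0],0],[[0,0,0],0]]' --fingers 0.5

```text
time_s: 10.07
tcp_pos: [0.6361, 0.2134, 0.2107]
eef_rot: [-68.9, 89.6, 20.7]
contact_force: [1.5, 0.3, 2.1]
gripper_width: 0.0439
```

```bash
python3 -c "
from h import *
plan([.493,-.212,.2],0)
for n in('top','scene'):
    cv2.imwrite(f'pics/{n}4.png',capture(n))
a=cv2.imread('pics/scene4.png');crop(a,340,90,100,90,7,'pics/s7.png')"
```

```text
tcp [636.1 213.4 210.7] yang 179.65 down [ 0.0065  0.0024 -1.    ] F [1.5 0.3 2.1] w 43.9 t 10.07 j [ 35.2  21.2  -3.    0.1 -65.4 -35.6]
units in tool axes now: [  0.436   7.029 -21.315]
turn deg (+cw) [-0.35] units [-0.058]
units in tool axes after turn: [  0.534   7.155 -21.27 ]
```

View pics/s7.png

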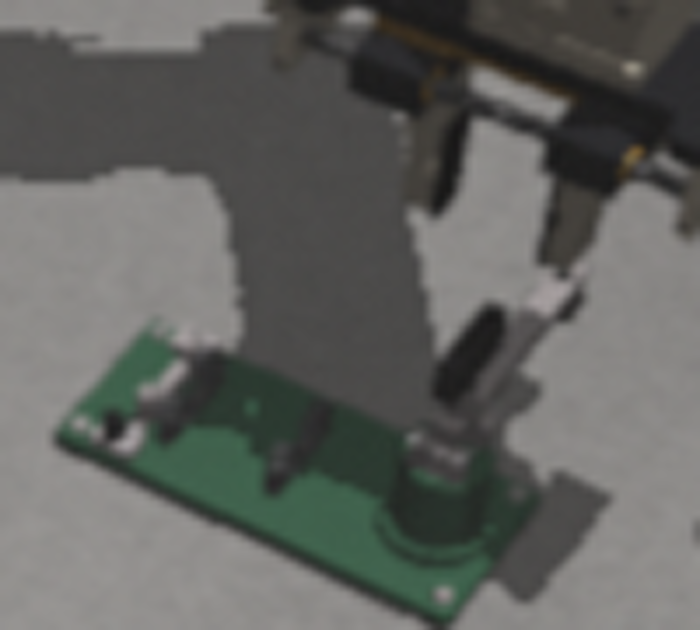

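Call:
step_arm --steps '[[[0,0.1,-0.5],0],[[0,0.35,-1],0],[[0,0.35,-1],0],[[0,0.35,-1],0],[[0,0.35,-1],0],[[0,0.35,-1],0],[[0,0.35,-1],0],[[0,0.35,-1],0],[[0,0.35,-1],0],[[0,0.35,-1],0],[[0,0.35,-1],0],[[0,0.35,-1],0],[[0,0.35,-1],0],[[0,0.35,-1],0],[[0,0.35,-1],0],[[0,0.35,-1],0],[[0,0.35,-1],0],[[0,0.35,-1],0],[[0,0.35,-1],0],[[0,0.35,-1],0]]'

```text
time_s: 11.83
tcp_pos: [0.495, -0.1776, 0.2044]
eef_rot: [89.2, 89.9, 178.8]
contact_force: [0.4, 0.7, 0.0]
gripper_width: 0.0437
```

Call:
step_arm --steps '[[[0,0,0],-0.9],[[0,0,0],-0.9],[[0,0,0],-0.9],[[0,0,0],-0.9],[[0,0,0],-0.9],[[0,0,0],-0.9],[[0,0,0],-0.9],[[0,0,0],-0.9],[[0,0,0],-0.9],[[0,0,0],-0.9],[[0,0,0],-0.9],[[0,0,0],-0.9],[[0,0,0],-0.9],[[0,0,0],-0.9],[[0,0,0],0],[[0,0,0],0]]'

```text
time_s: 13.17
tcp_pos: [0.4958, -0.1765, 0.2045]
eef_rot: [12.9, 89.9, 178.0]
contact_force: [-1.1, -0.1, -0.3]
gripper_width: 0.0435
```

```bash
python3 -c "
from h import *
plan([.4935,-.212,.1],78.5)
"
```

```text
tcp [ 495.8 -176.5  204.5] yang -104.96 down [-0.001  0.    -1.   ] F [-1.1 -0.1 -0.3] w 43.5 t 13.17 j [  1.8   8.4 -21.4  -0.  -60.3  73.3]
units in tool axes now: [ 5.227  1.742 -0.354]
turn deg (+cw) [-3.46] units [-0.577]
units in tool axes after turn: [ 5.227  1.761 -0.243]
```

Call:
step_arm --steps '[[[0,0,0],-0.58],[[0.5,0.6,-0.08],0],[[0.8,0.6,-0.08],0],[[0.8,0.56,-0.08],0],[[0.8,0,0],0],[[0.8,0,0],0],[[0.8,0,0],0],[[0.7,0,0],0],[[0,0,0],0],[[0,0,0],0]]'

```text
time_s: 14.0
tcp_pos: [0.4934, -0.2121, 0.1001]
eef_rot: [11.1, 89.9, 179.7]
contact_force: [0.3, -0.4, 0.1]
gripper_width: 0.0439
```

```bash
python3 -c "
from h import *
plan([.4935,-.212,.037],78.5)
b=cv2.imread('pics/top0.png')
s=8;a=cv2.resize(b[195:255,340:385],None,fx=s,fy=s,interpolation=cv2.INTER_CUBIC)
h=cv2.cvtColor(a,cv2.COLOR_BGR2HSV)
m=cv2.inRange(h,(20,150,60),(35,255,255));
m=cv2.morphologyEx(m,cv2.MORPH_OPEN,np.ones((9,9)))
cs=max(cv2.findContours(m,0,1)[0],key=cv2.contourArea);m[:]=0;cv2.drawContours(m,[cs],-1,255,-1)
cv2.imwrite('pics/bm.png',np.hstack([a,cv2.cvtColor(m,8)]))
for r0 in range(80,420,40):
    xs=np.where(m[r0])[0]
    if len(xs): print(r0,xs.min(),xs.max())
ys,xs=np.where(m>0)
P=ray('top',(np.c_[xs,ys]+.5)/s-.5+[340,195],.045)[:,:2]*1000
v=cv2.fitLine(P.astype(np.float32),cv2.DIST_L2,0,.01,.01).ravel();print(v,np.degrees(np.arctan2(v[1],v[0])))
for n in('top','scene'):
    cv2.imwrite(f'pics/{n}5.png',capture(n))
crop(cv2.imread('pics/top5.png'),300,180,120,80,6,'pics/t5.png')
crop(cv2.imread('pics/scene5.png'),240,180,100,90,7,'pics/s8.png')
"
```

```text
tcp [ 493.4 -212.1  100.1] yang -101.44 down [-0.0026  0.     -1.    ] F [ 0.3 -0.4  0.1] w 43.9 t 14.0 j [ -2.3  16.  -27.4   0.  -46.8  80.9]
units in tool axes now: [ 3.153 -0.008 -0.012]
turn deg (+cw) [0.06] units [0.01]
units in tool axes after turn: [ 3.153 -0.006 -0.004]
280 162 200
320 154 194
360 145 187
[ 9.7461128e-01 -2.2390373e-01  4.6591531e+02 -2.0663336e+02] -12.93842
```

View pics/s8.png

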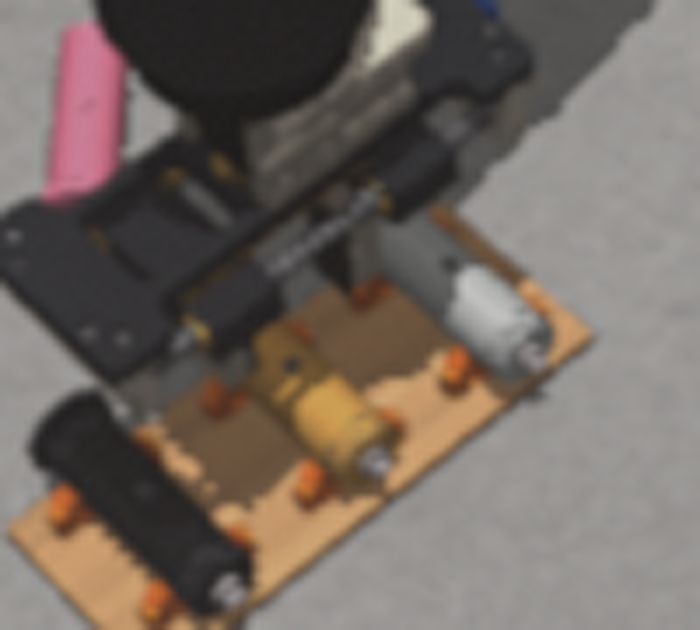

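View pics/bm.png

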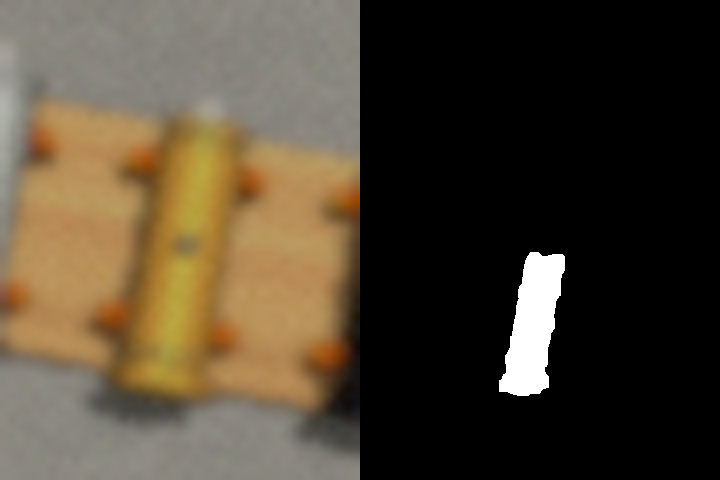

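Call:
step_arm --steps '[[[0.5,0,0],0],[[0.6,0,0],0],[[0.6,0,0],0],[[0.5,0,0],0],[[0.5,0,0],0],[[0.45,0,0],0],[[0,0,0],0],[[0,0,0],0],[[0,0,0],0]]'

```text
time_s: 14.85
tcp_pos: [0.4947, -0.2117, 0.0383]
eef_rot: [169.6, 90.0, -21.7]
contact_force: [0.1, -0.3, -1.2]
gripper_width: 0.0441
```

Call:
step_arm --steps '[[[0,0,0],0],[[0,0,0],0],[[0,0,0],0],[[0,0,0],0],[[0,0,0],0]]' --fingers 1 --grip_force 6

```text
time_s: 15.27
tcp_pos: [0.4944, -0.2129, 0.0388]
eef_rot: [118.7, 89.9, -72.5]
contact_force: [-1.3, -8.8, 1.1]
gripper_width: 0.0296
```

Call:
step_arm --steps '[[[0.08,0.04,0],0],[[0,0,0],0],[[0,0,0],0]]'

```text
time_s: 15.52
tcp_pos: [0.4946, -0.2132, 0.0373]
eef_rot: [155.8, 89.9, -35.5]
contact_force: [-1.2, -5.6, 4.4]
gripper_width: 0.0299
```

Call:
step_arm --steps '[[[0,0,0],0],[[0,0,0],0],[[0,0,0],0]]' --grip_force 30

```text
time_s: 15.77
tcp_pos: [0.4946, -0.2133, 0.0373]
eef_rot: [149.2, 89.9, -42.1]
contact_force: [-0.3, -4.9, 4.7]
gripper_width: 0.0293
```

```bash
python3 -c "
from h import *
plan([.4935,-.212,.16],90.2)
print(st()[0]['moment'])"
```

```text
tcp [ 494.6 -213.3   37.3] yang -101.29 down [ 0.0012 -0.001  -1.    ] F [-0.3 -4.9  4.7] w 29.3 t 15.77 j [ -2.4  21.  -30.8   0.1 -38.1  81.1]
units in tool axes now: [-6.137 -0.046  0.058]
turn deg (+cw) [-11.49] units [-1.915]
units in tool axes after turn: [-6.137 -0.063  0.055]
[-2.24809171  0.33759471 -0.09648483]
```

Call:
step_arm --steps '[[[-0.2,0,0],0],[[-0.4,0,0],0],[[-0.7,0,0],0],[[-0.8,0,0],0],[[-0.8,0,0],0],[[-0.8,0,0],0],[[-0.8,0,0],0],[[-0.8,0,0],0],[[-0.7,0,0],0],[[-0.2,0,0],-0.3],[[0,0,0],-0.8],[[0,0,0],-0.8],[[0,0,0],0],[[0,0,0],0]]'

```text
time_s: 16.93
tcp_pos: [0.4938, -0.2121, 0.1605]
eef_rot: [-54.4, 90.0, 125.6]
contact_force: [-0.1, 0.3, -4.6]
gripper_width: 0.0293
```

```bash
python3 -c "
from h import *
plan([.5255,.213,.16],90.2)
for n in('top','scene'):
    cv2.imwrite(f'pics/{n}6.png',capture(n))
crop(cv2.imread('pics/scene6.png'),240,130,120,130,6,'pics/s9.png')
"
```

```text
tcp [ 493.8 -212.1  160.5] yang -90.05 down [-3.e-04  4.e-04 -1.e+00] F [-0.1  0.3 -4.6] w 29.3 t 16.93 j [ -2.4  11.9 -23.4  -0.  -54.7  92.3]
units in tool axes now: [  0.032 -21.257  -1.568]
turn deg (+cw) [-0.25] units [-0.042]
units in tool axes after turn: [  0.023 -21.25   -1.661]
```

View pics/s9.png

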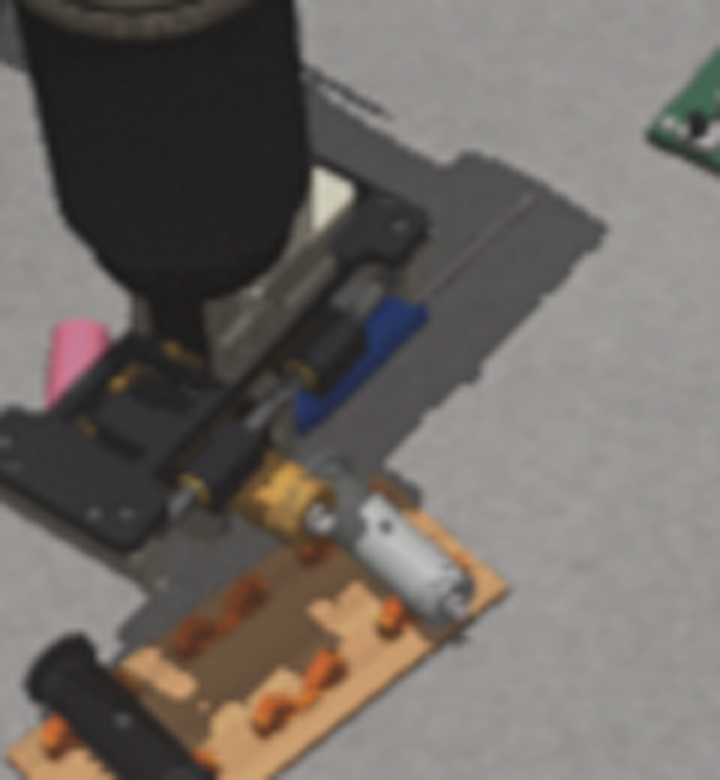

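Call:
step_arm --steps '[[[0,-0.5,0],0],[[0,-1,-0.1],0],[[0,-1,-0.1],0],[[0,-1,-0.1],0],[[0,-1,-0.1],0],[[0,-1,-0.1],0],[[0,-1,-0.1],0],[[0,-1,-0.1],0],[[0,-1,-0.1],0],[[0,-1,-0.1],0],[[0,-1,-0.1],0],[[0,-1,-0.1],0],[[0,-1,-0.1],0],[[0,-1,-0.1],0],[[0,-1,-0.1],0],[[0,-1,-0.1],0],[[0,-1,0],0],[[0,-1,0],0],[[0,-0.8,0],0],[[0,-0.6,0],0]]'

```text
time_s: 18.7
tcp_pos: [0.5232, 0.1673, 0.1603]
eef_rot: [-27.8, 90.0, 152.3]
contact_force: [-0.6, -0.3, -4.3]
gripper_width: 0.0292
```

Call:
step_arm --steps '[[[0,-0.4,0],0],[[0,0,0],0],[[0,0,0],0],[[0,0,0],0]]'

```text
time_s: 19.03
tcp_pos: [0.5233, 0.1731, 0.1602]
eef_rot: [35.7, 90.0, -144.2]
contact_force: [-0.3, -0.6, -4.7]
gripper_width: 0.029
```

```bash
python3 -c "
from h import *
plan([.525,.2126,.16],90.2)
"
```

```text
tcp [523.3 173.1 160.2] yang -89.93 down [-5.e-04 -3.e-04 -1.e+00] F [-0.3 -0.6 -4.7] w 29.0 t 19.03 j [ 38.7  13.1 -21.8  -0.  -55.1  51.4]
units in tool axes now: [ 0.011 -1.976 -0.089]
turn deg (+cw) [-0.13] units [-0.022]
units in tool axes after turn: [ 0.012 -1.976 -0.094]
```

Call:
step_arm --steps '[[[0,-0.4,-0.09],0],[[0,-0.6,0],0],[[0,-0.6,0],0],[[0,-0.35,0],0],[[0.4,0,0],0],[[0.7,0,0],0],[[0.7,0,0],0],[[0.5,0,0],0],[[0,0,0],0],[[0,0,0],0],[[0,0,0],0]]'

```text
time_s: 19.95
tcp_pos: [0.5257, 0.2128, 0.1148]
eef_rot: [-172.4, 90.0, 7.8]
contact_force: [-0.5, 0.7, -4.0]
gripper_width: 0.0292
```

```bash
python3 -c "
from h import *
plan([.525,.2126,.09],90.2)
for n in('top','scene'):
    cv2.imwrite(f'pics/{n}7.png',capture(n))
crop(cv2.imread('pics/scene7.png'),330,80,110,110,7,'pics/s10.png')
crop(cv2.imread('pics/top7.png'),180,150,80,110,6,'pics/t10.png')
"
```

```text
tcp [525.7 212.8 114.8] yang -89.89 down [ 6.e-04  1.e-04 -1.e+00] F [-0.5  0.7 -4. ] w 29.2 t 19.95 j [ 41.8  17.3 -22.9   0.  -49.8  48.3]
units in tool axes now: [1.241 0.012 0.033]
turn deg (+cw) [-0.09] units [-0.014]
units in tool axes after turn: [1.241 0.011 0.033]
```

View pics/s10.png

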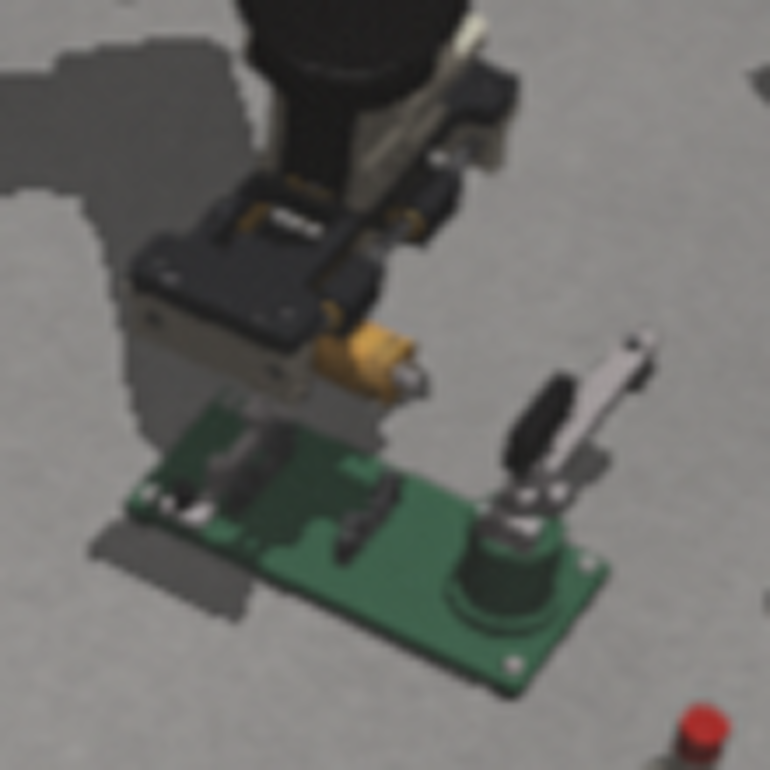

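View pics/t10.png

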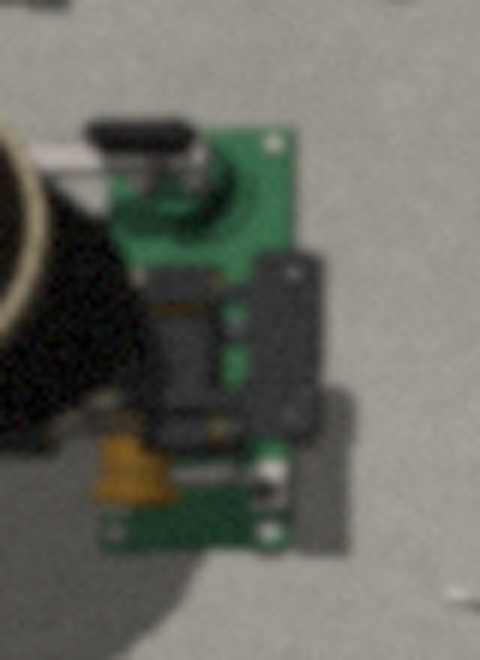

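```bash
python3 -c "
from h import *
u=(np.array([(420,380),(404,378)])+.5)/7-.5+[330,80]
print(ray('scene',u,.115)*1000, 'expected tail x 578.7')
cx=525.7
for p in ([cx-51,194,115],[cx-51,231.8,115],[cx-45,194,115],[cx-51,213,134],[cx-51,213,96],[cx+53,213,115]):
    print(p,((proj('top',np.array(p)/1000.)-[180,150])*6).round(0),((proj('scene',np.array(p)/1000.)-[330,80])*7).round(0))
"
```

```text
[[580.27595234 212.93296407 115.        ]
 [574.03413658 210.20169435 115.        ]] expected tail x 578.7
[474.70000000000005, 194, 115] [[178. 493.]] [[182. 307.]]
[474.70000000000005, 231.8, 115] [[ 91. 495.]] [[227. 259.]]
[480.70000000000005, 194, 115] [[178. 480.]] [[194. 313.]]
[474.70000000000005, 213, 134] [[122. 489.]] [[208. 249.]]
[474.70000000000005, 213, 96] [[146. 499.]] [[202. 315.]]
[578.7, 213, 115] [[140. 260.]] [[414. 375.]]
```

Call:
step_arm --steps '[[[0.4,0,0.02],0],[[0.5,0,0.01],0],[[0.5,0,0],0],[[0.5,0,0],0],[[0.5,0,0],0],[[0.4,0,0],0],[[0.3,0,0],0],[[0.15,0,0],0],[[0,0,0],0],[[0,0,0],0],[[0,0,0],0]]'

```text
time_s: 20.97
tcp_pos: [0.5248, 0.2127, 0.0497]
eef_rot: [-138.1, 90.0, 42.0]
contact_force: [-0.2, -0.4, -4.5]
gripper_width: 0.029
```

Call:
step_arm --steps '[[[0.06,0,0],0],[[0.06,0,0],0],[[0.04,0,0],0],[[0,0,0],0],[[0,0,0],0]]'

```text
time_s: 21.38
tcp_pos: [0.5247, 0.2127, 0.0462]
eef_rot: [-146.5, 90.0, 33.6]
contact_force: [1.2, -0.5, -4.5]
gripper_width: 0.0294
```

Call:
step_arm --steps '[[[0.03,0,0],0],[[0.03,0,0],0],[[0,0,0],0],[[0,0,0],0]]'

```text
time_s: 21.72
tcp_pos: [0.5249, 0.2127, 0.0455]
eef_rot: [-168.1, 90.0, 12.1]
contact_force: [-1.6, -2.2, 2.9]
gripper_width: 0.029
```

Call:
step_arm --steps '[[[-0.01,0,0],0],[[0,0,0],0],[[0,0,0],0],[[0,0,0],0],[[0,0,0],0]]' --fingers 0.5

```text
time_s: 22.13
tcp_pos: [0.5247, 0.2127, 0.0451]
eef_rot: [-122.5, 90.0, 57.6]
contact_force: [-0.0, -0.0, 0.6]
gripper_width: 0.0434
```

Call:
step_arm --steps '[[[-0.3,0,0],0],[[-0.5,0,0],0],[[-0.8,0,0],0],[[-1,0,0],0],[[-1,0,0],0],[[-0.5,0,0.5],0],[[0,0,1],0],[[0,0,1],0],[[0,0,0.8],0],[[0,0,0.4],0],[[0,0,0],0],[[0,0,0],0]]'

```text
time_s: 23.13
tcp_pos: [0.4511, 0.213, 0.1281]
eef_rot: [-141.0, 89.9, 39.1]
contact_force: [1.2, 0.2, -0.5]
gripper_width: 0.0438
```

```bash
python3 -c "
from h import *
plan([.450,.2126,.05],90.2)
for n in('top','scene'):
    cv2.imwrite(f'pics/{n}8.png',capture(n))
crop(cv2.imread('pics/scene8.png'),330,80,110,110,7,'pics/s11.png')
crop(cv2.imread('pics/top8.png'),180,150,80,110,6,'pics/t11.png')
"
```

```text
tcp [451.1 213.  128.1] yang -89.84 down [ 0.0013  0.0011 -1.    ] F [ 1.2  0.2 -0.5] w 43.8 t 23.13 j [ 47.9  10.5 -30.4   0.  -49.   42.2]
units in tool axes now: [3.906 0.026 0.059]
turn deg (+cw) [-0.04] units [-0.007]
units in tool axes after turn: [3.906 0.022 0.054]
```

View pics/s11.png

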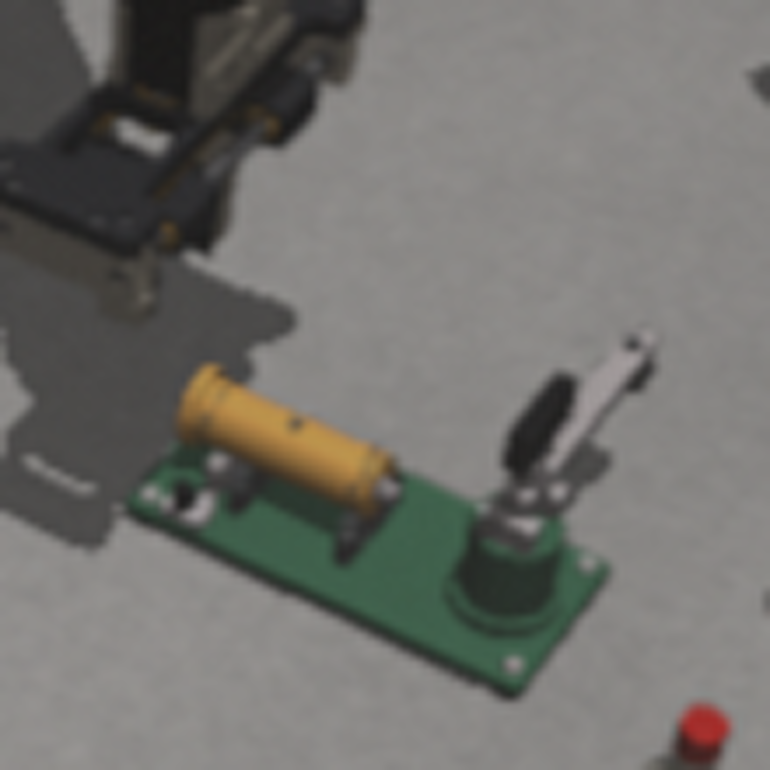

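View pics/t11.png

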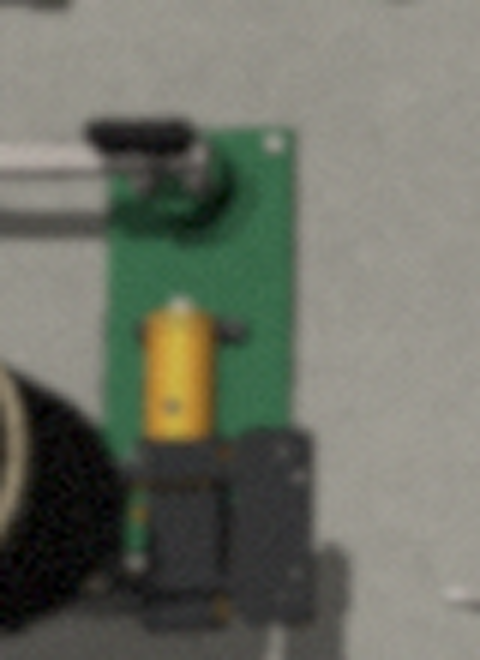

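Call:
step_arm --steps '[[[0.5,0.02,0.05],0],[[0.6,0,0],0],[[0.6,0,0],0],[[0.6,0,0],0],[[0.6,0,0],0],[[0.6,0,0],0],[[0.3,0,0],0],[[0,0,0],0],[[0,0,0],0],[[0,0,0],0]]' --fingers 1 --grip_force 20

```text
time_s: 24.07
tcp_pos: [0.4502, 0.2124, 0.0516]
eef_rot: [-149.5, 90.0, 30.6]
contact_force: [-0.1, -0.4, 0.1]
gripper_width: 0.0001
```

```bash
python3 -c "
from h import *
plan([.460,.2126,.05],90.2)
t=lambda p:(np.array([p])+.5)/6-.5+[180,150]
print(ray('top',t((172,405)),.059)*1000, ray('scene',(np.array([(296,424)])+.5)/7-.5+[330,80],.059)*1000)
im=capture('scene');cv2.imwrite('pics/scene9.png',im)
crop(im,330,80,110,110,7,'pics/s12.png')
"
```

```text
tcp [450.2 212.4  51.6] yang -89.9 down [ 6.e-04  3.e-04 -1.e+00] F [-0.1 -0.4  0.1] w 0.1 t 24.07 j [ 47.9  16.7 -35.2   0.  -38.1  42.2]
units in tool axes now: [ 0.081 -0.01  -0.49 ]
turn deg (+cw) [-0.1] units [-0.017]
units in tool axes after turn: [ 0.081 -0.009 -0.491]
[[523.52449884 212.93731063  59.        ]] [[525.18645309 212.36987841  59.        ]]
```

View pics/s12.png

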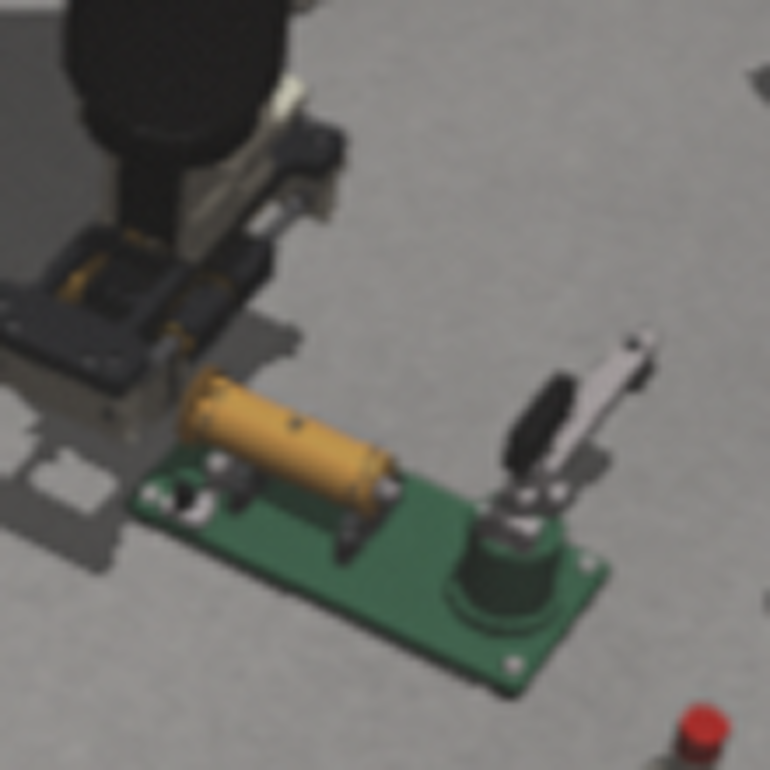

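Call:
step_arm --steps '[[[0.04,0,-0.2],0],[[0,0,-0.2],0],[[0,0,-0.1],0],[[0,0,-0.05],0],[[0,0,-0.05],0],[[0,0,-0.05],0],[[0,0,0],0]]'

```text
time_s: 24.7
tcp_pos: [0.4626, 0.2121, 0.0503]
eef_rot: [26.6, 90.0, -153.3]
contact_force: [-0.5, 0.2, -0.1]
gripper_width: 0.0
```

Call:
step_arm --steps '[[[0,0,-0.03],0],[[0,0,-0.03],0],[[0,0,-0.03],0],[[0,0,0],0]]'

```text
time_s: 25.03
tcp_pos: [0.4644, 0.2121, 0.0503]
eef_rot: [42.9, 90.0, -137.0]
contact_force: [-1.7, 0.6, 1.3]
gripper_width: 0.0004
```

Call:
step_arm --steps '[[[0,0,-0.03],0],[[0,0,-0.03],0],[[0,0,-0.03],0],[[0,0,0],0]]'

```text
time_s: 25.37
tcp_pos: [0.4664, 0.2121, 0.0503]
eef_rot: [123.5, 90.0, -56.4]
contact_force: [-1.2, 0.3, 0.9]
gripper_width: 0.0002
```

Call:
step_arm --steps '[[[0,0,-0.03],0],[[0,0,-0.03],0],[[0,0,0],0]]'

```text
time_s: 25.62
tcp_pos: [0.4676, 0.2121, 0.0504]
eef_rot: [154.7, 90.0, -25.2]
contact_force: [-1.6, -0.0, 0.9]
gripper_width: 0.0007
```

Call:
step_arm --steps '[[[0,0,-0.02],0],[[0,0,-0.02],0]]'

```text
time_s: 25.78
tcp_pos: [0.4682, 0.2121, 0.0504]
eef_rot: [23.9, 90.0, -156.0]
contact_force: [-2.4, 0.6, 1.6]
gripper_width: 0.0005
```

Call:
step_arm --steps '[[[0,0,-0.02],0],[[0,0,-0.01],0]]'

```text
time_s: 25.95
tcp_pos: [0.4689, 0.2121, 0.0503]
eef_rot: [59.9, 90.0, -120.0]
contact_force: [-2.2, 0.1, 1.0]
gripper_width: 0.0007
```

Call:
step_arm --steps '[[[0,0,-0.015],0],[[0,0,-0.015],0]]'

```text
time_s: 26.12
tcp_pos: [0.4694, 0.2121, 0.0504]
eef_rot: [42.3, 90.0, -137.6]
contact_force: [-3.2, 0.3, 1.1]
gripper_width: 0.0004
```

Call:
step_arm --steps '[[[0,0,-0.015],0],[[0,0,-0.015],0]]'

```text
time_s: 26.28
tcp_pos: [0.4701, 0.2121, 0.0504]
eef_rot: [61.4, 90.0, -118.5]
contact_force: [-1.5, 1.2, 0.9]
gripper_width: 0.0006
```

Call:
step_arm --steps '[[[0,0,-0.015],0],[[0,0,-0.015],0]]'

```text
time_s: 26.45
tcp_pos: [0.4707, 0.2121, 0.0503]
eef_rot: [58.2, 90.0, -121.7]
contact_force: [-2.2, 0.6, 0.3]
gripper_width: 0.0006
```

Call:
step_arm --steps '[[[0,0,-0.015],0],[[0,0,-0.015],0]]'

```text
time_s: 26.62
tcp_pos: [0.4713, 0.2121, 0.0504]
eef_rot: [66.6, 90.0, -113.3]
contact_force: [-2.2, 0.5, 1.5]
gripper_width: 0.0004
```

Call:
step_arm --steps '[[[0,0,-0.015],0],[[0,0,-0.015],0]]'

```text
time_s: 26.78
tcp_pos: [0.4719, 0.2121, 0.0504]
eef_rot: [53.5, 90.0, -126.4]
contact_force: [-2.7, 1.3, 1.1]
gripper_width: 0.0001
```

Call:
step_arm --steps '[[[0,0,-0.015],0],[[0,0,-0.015],0]]'

```text
time_s: 26.95
tcp_pos: [0.4725, 0.2122, 0.0504]
eef_rot: [-138.0, 90.0, 42.1]
contact_force: [-3.0, 0.1, 0.7]
gripper_width: 0.0005
```

Call:
step_arm --steps '[[[0,0,-0.015],0],[[0,0,-0.015],0]]'

```text
time_s: 27.12
tcp_pos: [0.4731, 0.2121, 0.0503]
eef_rot: [49.7, 90.0, -130.2]
contact_force: [-2.6, 1.3, 1.9]
gripper_width: 0.0007
```

Call:
step_arm --steps '[[[0,0,-0.015],0],[[0,0,-0.015],0]]'

```text
time_s: 27.28
tcp_pos: [0.4737, 0.2122, 0.0504]
eef_rot: [-86.6, 90.0, 93.5]
contact_force: [-2.6, 0.4, 0.6]
gripper_width: 0.0002
```

Call:
step_arm --steps '[[[0,0,-0.015],0],[[0,0,-0.015],0]]'

```text
time_s: 27.45
tcp_pos: [0.4743, 0.2121, 0.0504]
eef_rot: [179.0, 90.0, -0.9]
contact_force: [-2.9, 0.3, 2.4]
gripper_width: 0.0009
```

Call:
step_arm --steps '[[[0,0,-0.015],0],[[0,0,-0.015],0]]'

```text
time_s: 27.62
tcp_pos: [0.4749, 0.2121, 0.0504]
eef_rot: [60.5, 90.0, -119.4]
contact_force: [-1.8, 0.4, 1.7]
gripper_width: 0.0006
```

Call:
step_arm --steps '[[[0,0,-0.015],0],[[0,0,-0.015],0]]'

```text
time_s: 27.78
tcp_pos: [0.4755, 0.2121, 0.0503]
eef_rot: [-2.4, 90.0, 177.7]
contact_force: [-2.3, 0.2, 0.7]
gripper_width: 0.0007
```

Call:
step_arm --steps '[[[0,0,-0.015],0],[[0,0,-0.015],0]]'

```text
time_s: 27.95
tcp_pos: [0.4761, 0.2122, 0.0504]
eef_rot: [-126.8, 90.0, 53.3]
contact_force: [-1.9, -0.6, 2.2]
gripper_width: 0.0004
```

Call:
step_arm --steps '[[[0,0,-0.015],0],[[0,0,-0.015],0]]'

```text
time_s: 28.12
tcp_pos: [0.4763, 0.2121, 0.0503]
eef_rot: [16.2, 90.0, -163.7]
contact_force: [-7.0, 1.8, 3.3]
gripper_width: 0.0006
```

Call:
step_arm --steps '[[[0,0,0],0],[[0,0,0],0]]'

```text
time_s: 28.28
tcp_pos: [0.4764, 0.2121, 0.0504]
eef_rot: [11.8, 90.0, -168.2]
contact_force: [-5.5, 1.2, 2.4]
gripper_width: 0.0006
```

Call:
step_arm --steps '[[[0,0,-0.01],0],[[0,0,0],0],[[0,0,0],0]]'

```text
time_s: 28.53
tcp_pos: [0.4764, 0.2121, 0.0503]
eef_rot: [13.4, 90.0, -166.5]
contact_force: [-5.8, 2.5, 3.8]
gripper_width: 0.0005
```

Call:
step_arm --steps '[[[0,0,-0.01],0],[[0,0,0],0],[[0,0,0],0]]'

```text
time_s: 28.78
tcp_pos: [0.4764, 0.2121, 0.0503]
eef_rot: [14.5, 89.9, -165.4]
contact_force: [-7.2, 2.6, 4.4]
gripper_width: 0.0005
```

Call:
step_arm --steps '[[[0,0,-0.006],0],[[0,0,0],0],[[0,0,0],0]]'

```text
time_s: 29.03
tcp_pos: [0.4764, 0.2121, 0.0503]
eef_rot: [13.0, 89.9, -166.9]
contact_force: [-7.2, 2.5, 4.9]
gripper_width: 0.0004
```

Call:
step_arm --steps '[[[0,0,-0.006],0],[[0,0,0],0],[[0,0,0],0]]'

```text
time_s: 29.28
tcp_pos: [0.4764, 0.2121, 0.0503]
eef_rot: [11.5, 89.9, -168.4]
contact_force: [-8.7, 1.6, 5.2]
gripper_width: 0.0002
```

Call:
step_arm --steps '[[[0,0,0.05],0],[[0,0,0.2],0],[[0,0,0.4],0],[[0,0,0.4],0],[[-0.5,0,0],0],[[-1,0,0],0],[[-1,0,0],0],[[-1,0,0],0],[[-1,0,0],0],[[-1,0,0],0],[[-1,0,0],0],[[0,0,0],0],[[0,0,0],0]]'

```text
time_s: 30.37
tcp_pos: [0.4567, 0.2127, 0.1824]
eef_rot: [-136.4, 89.8, 43.7]
contact_force: [-0.3, -0.1, -0.1]
gripper_width: 0.0005
```

```bash
python3 -c "
from h import *
plan([.6354,.213,.19],0)
for n in('top','scene'):
    cv2.imwrite(f'pics/{n}10.png',capture(n))
crop(cv2.imread('pics/scene10.png'),330,80,110,110,7,'pics/s13.png')
crop(cv2.imread('pics/top10.png'),180,150,80,110,6,'pics/t13.png')
"
```

```text
tcp [456.7 212.7 182.4] yang -89.88 down [ 0.0027  0.0026 -1.    ] F [-0.3 -0.1 -0.1] w 0.5 t 30.37 j [ 47.4   7.3 -25.9   0.  -56.5  42.8]
units in tool axes now: [-0.358 -0.    -8.935]
turn deg (+cw) [-89.88] units [-14.981]
units in tool axes after turn: [-0.382  8.934 -0.017]
```

View pics/s13.png

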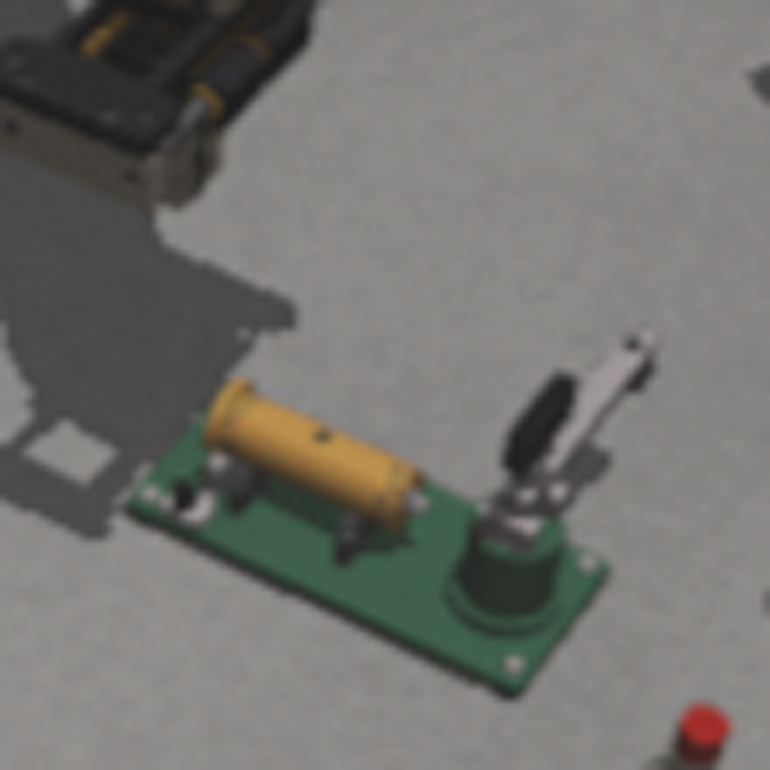

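View pics/t13.png

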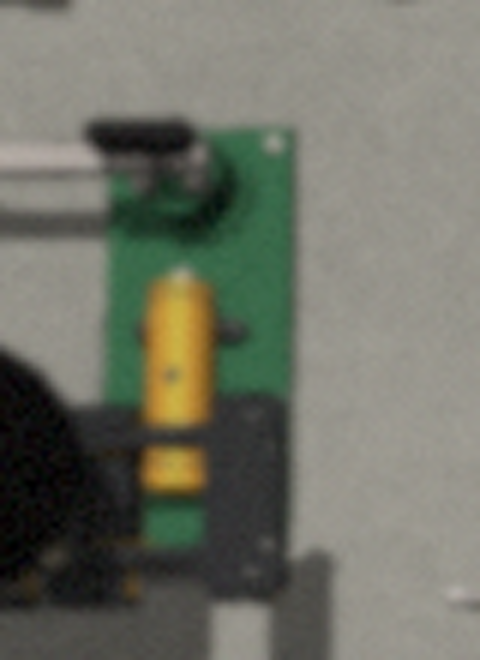

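Call:
step_arm --steps '[[[-0.2,0,-0.5],0],[[-0.2,0,-1],0],[[0,0,-1],0],[[0,0,-1],0],[[0,0,-1],0],[[0,0,-1],0],[[0,0,-1],0],[[0,0,-1],0],[[0,0,-1],0],[[0,0,-0.4],0],[[0,0,0],0]]' --fingers 0.5

```text
time_s: 31.38
tcp_pos: [0.6356, 0.2118, 0.1866]
eef_rot: [40.9, 89.9, -139.0]
contact_force: [-0.3, -0.2, -0.2]
gripper_width: 0.0439
```

Call:
step_arm --steps '[[[0,0,0],1],[[0,0,0],1],[[0,0,0],1],[[0,0,0],1],[[0,0,0],1],[[0,0,0],1],[[0,0,0],1],[[0,0,0],1],[[0,0,0],1],[[0,0,0],1],[[0,0,0],1],[[0,0,0],1],[[0,0,0],1],[[0,0,0],1],[[0,0,0],1],[[0,0,0],0],[[0,0,0],0]]'

```text
time_s: 32.8
tcp_pos: [0.6336, 0.2124, 0.1882]
eef_rot: [112.5, 90.0, -157.2]
contact_force: [0.3, 0.6, 0.5]
gripper_width: 0.0438
```

```bash
python3 -c "
from h import *
plan([.6354,.213,.121],0)
"
```

```text
tcp [633.6 212.4 188.2] yang -179.7 down [-6.e-04 -2.e-04 -1.e+00] F [0.3 0.6 0.5] w 43.8 t 32.8 j [ 35.2  22.1  -4.7  -0.  -63.3 -34.9]
units in tool axes now: [ 3.36  -0.091  0.031]
turn deg (+cw) [0.3] units [0.05]
units in tool axes after turn: [ 3.36  -0.089  0.031]
```

Call:
step_arm --steps '[[[0.4,-0.09,0.03],0.1],[[0.6,0,0],0],[[0.6,0,0],0],[[0.6,0,0],0],[[0.6,0,0],0],[[0.4,0,0],0],[[0.16,0,0],0],[[0,0,0],0],[[0,0,0],0]]'

```text
time_s: 33.55
tcp_pos: [0.6363, 0.2131, 0.1212]
eef_rot: [-156.4, 90.0, -66.9]
contact_force: [0.4, 0.2, -0.4]
gripper_width: 0.0437
```

```bash
python3 -c "
from h import *
plan([.6354,.213,.121],0)
im=capture('scene');crop(im,330,80,110,110,7,'pics/s14.png')
"
```

```text
tcp [636.3 213.1 121.2] yang 179.51 down [ 1.e-04 -2.e-04 -1.e+00] F [ 0.4  0.2 -0.4] w 43.7 t 33.55 j [ 35.1  25.6  -8.7   0.  -55.7 -35.6]
units in tool axes now: [ 0.008  0.045 -0.003]
turn deg (+cw) [-0.49] units [-0.082]
units in tool axes after turn: [ 0.008  0.045 -0.003]
```

View pics/s14.png

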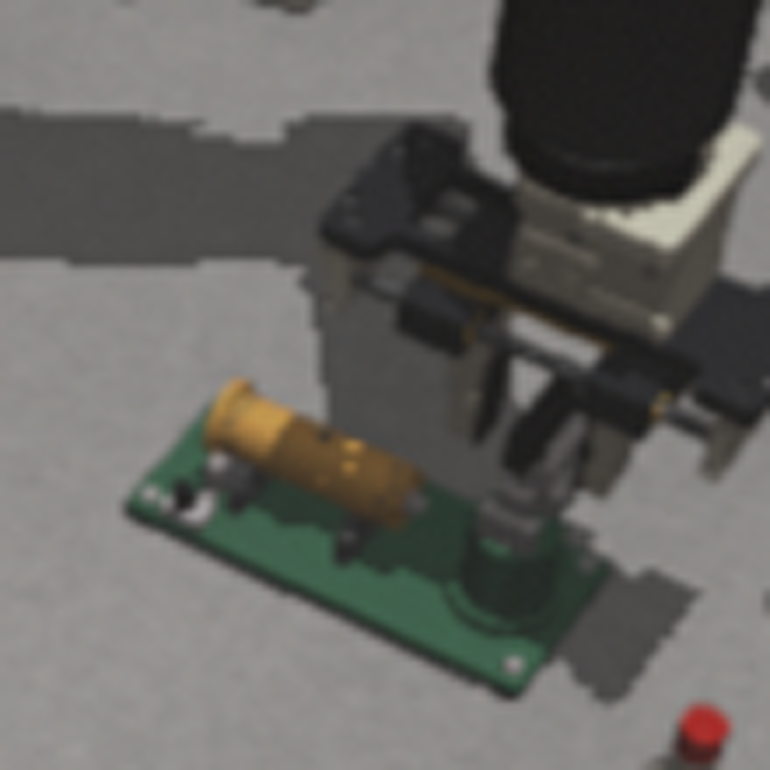

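Call:
step_arm --steps '[[[0,0.045,0],0],[[0,0,0],0],[[0,0,0],0],[[0,0,0],0],[[0,0,0],0],[[0,0,0],0],[[0,0,0],0]]' --fingers 1 --grip_force 40

```text
time_s: 34.18
tcp_pos: [0.6354, 0.2131, 0.1214]
eef_rot: [-79.8, 90.0, 9.7]
contact_force: [1.1, 0.5, 1.3]
gripper_width: 0.0119
```

Call:
step_arm --steps '[[[-0.1,0,0],0],[[-0.15,0,0],0],[[-0.15,0,0],0],[[-0.07,0,0],0],[[0,0,0],0],[[0,0,0],0]]'

```text
time_s: 34.68
tcp_pos: [0.6353, 0.2131, 0.1289]
eef_rot: [84.4, 90.0, 173.8]
contact_force: [6.5, 0.8, -11.6]
gripper_width: 0.0115
```

Call:
step_arm --steps '[[[0,0,0],-0.4],[[0,0,0],-0.8],[[0,0,0],-0.8],[[0,0,0],-0.8],[[0,0,0],-0.8],[[0,0,0],-0.8],[[0,0,0],-0.8],[[0,0,0],-0.8],[[0,0,0],-0.8],[[0,0,0],-0.8],[[0,0,0],-0.8],[[0,0,0],-0.8],[[0,0,0],-0.8],[[0,0,0],-0.5],[[0,0,0],0],[[0,0,0],0]]'

```text
time_s: 36.02
tcp_pos: [0.6352, 0.213, 0.1286]
eef_rot: [40.5, 89.9, -167.0]
contact_force: [6.7, 1.1, -12.2]
gripper_width: 0.0116
```

```bash
python3 -c "
from h import *
plan([.6354,.213,.129],90.2)
print(st()[0]['moment'])"
```

```text
tcp [635.2 213.  128.6] yang -117.51 down [-1.e-03 -2.e-04 -1.e+00] F [  6.7   1.1 -12.2] w 11.6 t 36.02 j [ 35.2  25.1  -8.3  -0.  -56.6  27.3]
units in tool axes now: [-0.018 -0.004 -0.008]
turn deg (+cw) [-27.71] units [-4.619]
units in tool axes after turn: [-0.018 -0.    -0.009]
[ 0.16097399 -2.46757227  0.04594988]
```

Call:
step_arm --steps '[[[0,0,0],-0.4],[[0,0,0],-0.8],[[0,0,0],-0.8],[[0,0,0],-0.8],[[0,0,0],-0.8],[[0,0,0],-0.6],[[0,0,0],-0.4],[[0,0,0],0],[[0,0,0],0],[[0,0,0],0]]'

```text
time_s: 36.85
tcp_pos: [0.6352, 0.2129, 0.1286]
eef_rot: [18.7, 89.9, -161.2]
contact_force: [6.3, -0.4, -12.0]
gripper_width: 0.0117
```

```bash
python3 -c "
from h import *
plan([.6354,.213,.129],90.2)
print(st()[0]['moment'])
for n in('top','scene'):
    cv2.imwrite(f'pics/{n}15.png',capture(n))
crop(cv2.imread('pics/scene15.png'),330,80,110,110,7,'pics/s15.png')
"
```

```text
tcp [635.2 212.9 128.6] yang -89.93 down [-1.e-03 -3.e-04 -1.e+00] F [  6.3  -0.4 -12. ] w 11.7 t 36.85 j [ 35.2  25.1  -8.3  -0.  -56.6  54.9]
units in tool axes now: [-0.018 -0.004 -0.009]
turn deg (+cw) [-0.13] units [-0.022]
units in tool axes after turn: [-0.018 -0.004 -0.009]
[-0.02305106 -2.49733609  0.04514334]
```

View pics/s15.png

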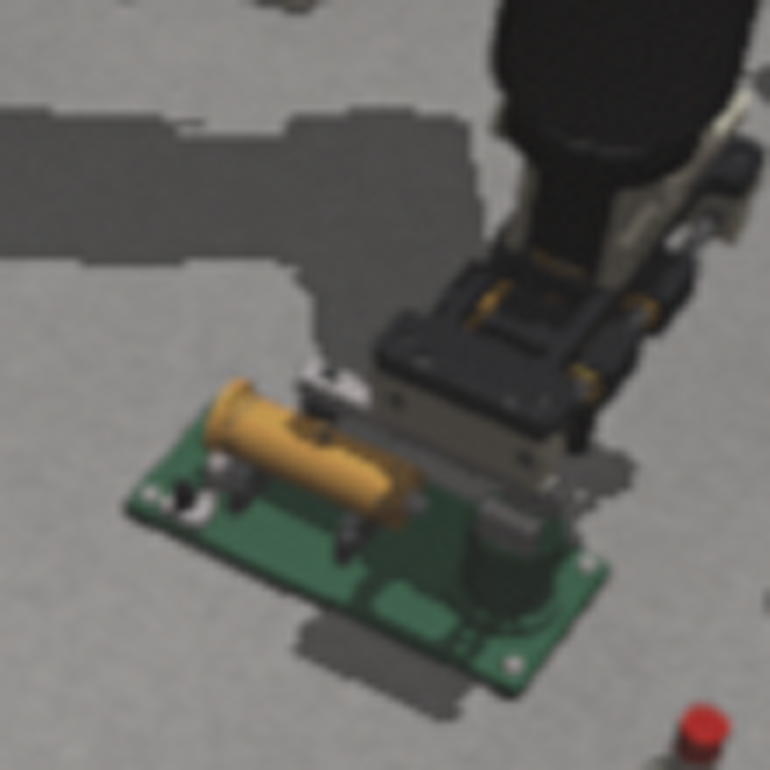

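Call:
step_arm --steps '[[[0.08,0,0],0],[[0.12,0,0],0],[[0.12,0,0],0],[[0.12,0,0],0],[[0.12,0,0],0],[[0.12,0,0],0],[[0.08,0,0],0],[[0,0,0],0],[[0,0,0],0]]'

```text
time_s: 37.7
tcp_pos: [0.6353, 0.2129, 0.1139]
eef_rot: [24.7, 90.0, -155.2]
contact_force: [4.9, 0.2, -9.1]
gripper_width: 0.0119
```

Call:
step_arm --steps '[[[0.05,0,0],0],[[0.05,0,0],0],[[0.05,0,0],0],[[0,0,0],0],[[0,0,0],0]]'

```text
time_s: 38.12
tcp_pos: [0.6352, 0.2129, 0.1119]
eef_rot: [45.7, 90.0, -134.3]
contact_force: [4.8, 0.2, -9.6]
gripper_width: 0.0117
```

Call:
step_arm --steps '[[[0.04,0,0],0],[[0.04,0,0],0],[[0,0,0],0],[[0,0,0],0],[[0,0,0],0]]'

```text
time_s: 38.53
tcp_pos: [0.6352, 0.2129, 0.1107]
eef_rot: [107.9, 90.0, -72.0]
contact_force: [4.3, -0.2, -9.4]
gripper_width: 0.0117
```

Call:
step_arm --steps '[[[0.04,0,0],0],[[0.04,0,0],0],[[0,0,0],0],[[0,0,0],0],[[0,0,0],0]]'

```text
time_s: 38.95
tcp_pos: [0.6355, 0.213, 0.1098]
eef_rot: [-172.3, 89.9, 7.8]
contact_force: [5.6, -1.3, -2.1]
gripper_width: 0.012
```

Call:
step_arm --steps '[[[0.02,0,0],0],[[0,0,0],0],[[0,0,0],0]]'

```text
time_s: 39.2
tcp_pos: [0.6356, 0.213, 0.1096]
eef_rot: [-173.0, 89.9, 7.2]
contact_force: [5.2, -1.7, -0.8]
gripper_width: 0.012
```

Call:
step_arm --steps '[[[0.02,0,0],0],[[0,0,0],0],[[0,0,0],0]]'

```text
time_s: 39.45
tcp_pos: [0.6357, 0.213, 0.1094]
eef_rot: [-172.2, 89.9, 7.9]
contact_force: [4.7, -2.3, 0.5]
gripper_width: 0.0118
```

Call:
step_arm --steps '[[[0,0,-0.02],0],[[0.01,0,0],0],[[0,0,0],0]]'

```text
time_s: 39.7
tcp_pos: [0.636, 0.2131, 0.1089]
eef_rot: [-170.1, 89.9, 10.0]
contact_force: [4.0, -2.1, 2.1]
gripper_width: 0.0116
```

Call:
step_arm --steps '[[[0,0,0],0],[[0,0,0],0],[[0,0,0],0],[[0,0,0],0],[[0,0,0],0]]' --fingers 0.5

```text
time_s: 40.12
tcp_pos: [0.6352, 0.2131, 0.1079]
eef_rot: [10.8, 90.0, -169.1]
contact_force: [0.7, 0.9, -0.1]
gripper_width: 0.0392
```

Call:
step_arm --steps '[[[-0.3,0,0],0],[[-0.6,0,0],0],[[-1,0,0],0],[[-1,0,0],0],[[-1,0,0],0],[[-1,0,0],0],[[-1,0,0],0],[[-0.5,0,0],0],[[0,-1,-0.5],0],[[0,-1,-0.5],0],[[0,-1,-0.5],0],[[0,-1,-0.5],0],[[0,-1,-0.5],0],[[0,-1,0],0],[[0,-1,0],0],[[0,0,0],0],[[0,0,0],0]]'

```text
time_s: 41.53
tcp_pos: [0.6846, 0.3544, 0.2357]
eef_rot: [28.6, 89.9, -151.2]
contact_force: [-0.2, -0.3, -0.3]
gripper_width: 0.0435
```

```bash
python3 -c "
from h import *
plan([.6354,.213,.129],90.2)
for n in('top','scene'):
    cv2.imwrite(f'pics/{n}16.png',capture(n))
crop(cv2.imread('pics/scene16.png'),330,80,110,110,7,'pics/s16.png')
crop(cv2.imread('pics/top16.png'),180,150,80,110,6,'pics/t16.png')
"
```

```text
tcp [684.6 354.4 235.7] yang -89.81 down [-8.e-04 -4.e-04 -1.e+00] F [-0.2 -0.3 -0.3] w 43.5 t 41.53 j [ 41.8  30.   14.3  -0.  -74.4  48.4]
units in tool axes now: [5.338 7.059 2.477]
turn deg (+cw) [-0.01] units [-0.002]
units in tool axes after turn: [5.333 7.061 2.483]
```

View pics/s16.png

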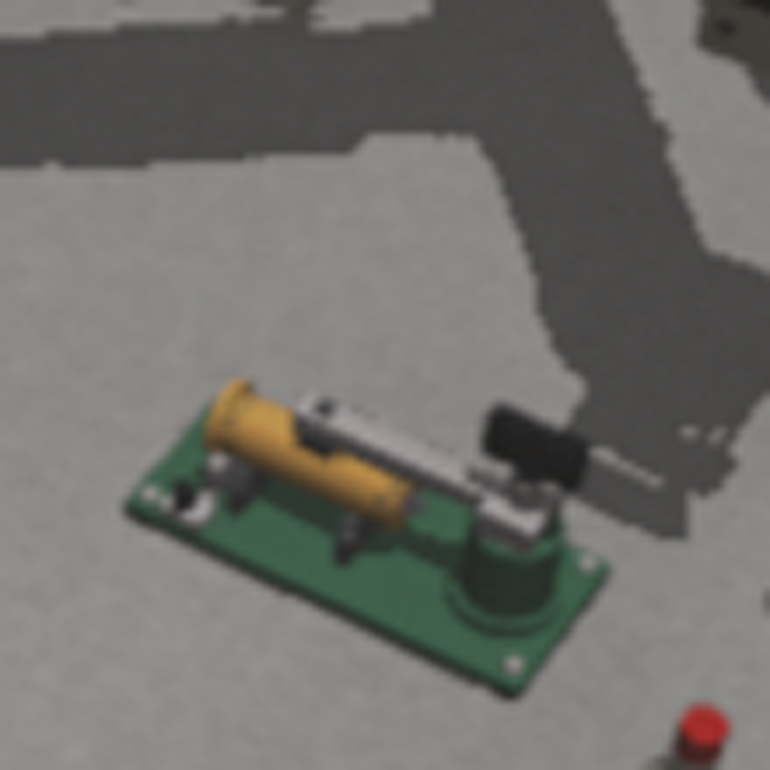

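View pics/t16.png

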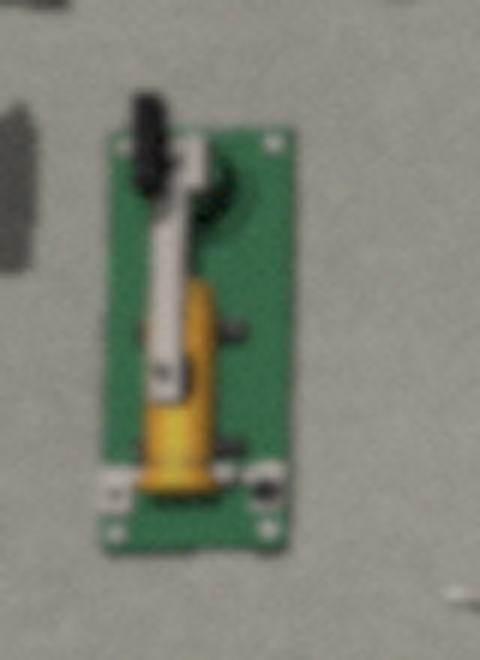

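View pics/scene16.png

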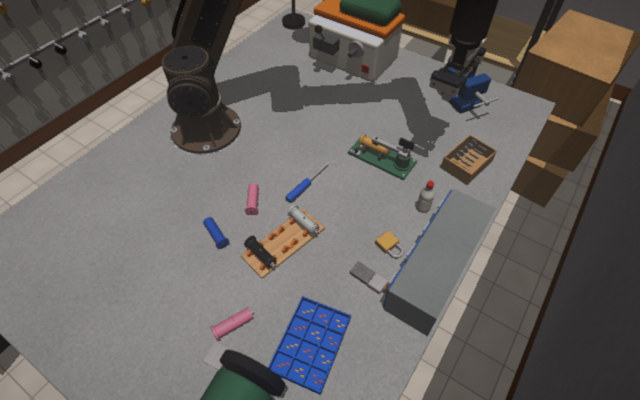

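```bash
python3 -c "
from plant import *
print(close_job())"
```

```text
the job is handed in; nothing more can be done
None
```

I loaded the brass barrel into the cradle, seated it against the stop plate, lowered the clamp bar onto it by hand, and handed the job in at about 41.7 s. The hand-in reported no verdict.

- **Clamp aside:** I lifted the bar about 25 mm, swung it about 90° to the +y side and set it down on the cheeks.
- **Laying and seating:** The barrel went into the V-rests with its centre about 12 mm to -x, then I pushed it along with closed fingers. Sliding took about 2–3 N. The plate was met about 12 mm on. The last push was 8.7 N in total, so about 6 N on the plate.
- **Clamp back:** I swung the bar back and lowered it in the grip until the spring load passed to the barrel, with the wrist reading about 0 to 2 N. By the arm's own position the bar rests at roughly 4 mm lift, or about 3 mm if the reading as the fingers opened is used. Only then did I open the fingers.

**Last checks:** The final pictures show the collar at the plate, unchanged since seating, with the toe on the barrel. The other objects look unmoved and the robot is clear. No final check failed. Earlier, my camera estimates of the handle and the barrel were off by about 1 mm when gripped, and I corrected those from the force readings. In the last stage the gripped handle showed up to about 6.8 N of sideways force, which was gone once I released it.

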